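Knock sugar sweets out of a sprung-pin mould into a cup

ROBOT

A 6-joint arm with a two-finger parallel gripper is mounted at the origin on a cart in front of the work surface, level with it; the furniture and walls round the work are solid. World frame = base frame: x ahead of the robot, y to its left, z up, the work surface at z = 0. Lengths are in mm, angles in rad, forces in N, time in s.
With the tool pointing down it reaches from about 350 to 975 mm from the base axis. Payload 7.1 kg.
Tool frame: the origin (TCP) lies at the centre of the arm's flange, where the gripper is bolted on; the fingertips stand 182 mm ahead of it and the grasp point (between the pads) lies 163 mm ahead of it; z points along the fingers, y is the line along which they close (so a half turn about z gives the same grasp; the last joint's range is limited). The gripper opens to 88 mm and grips with 3 to 60 N. Pads are 20 mm wide; open, the fingers measure 115 mm over their backs; the gripper's body (75 mm by 178 mm) begins 61 mm behind the grasp point.
Start: joints at [1.164, 0.423, 1.63, -0, 1.089, -0.019], TCP at [236.314, 578.586, 404.675] pointing down, gripper open.
Joint ranges: [-3, 3], [-0.9, 2.11], [0.09, 2.58], [-1.31, 4.45], [0.11, 2.69], [-2.54, 2.54]. Speed limits (rad/s): [2.39, 2.39, 3.01, 3.14, 3.14, 3.14].

INTERFACE

Orientations are given as a rotation vector (axis times angle).
In Python, from workcell import readout, get_image, ctrl gives the robot as it stands.
- The arm moves only by the tool step_arm, never from a script. Its argument "targets" is a list that holds one entry, the list of rows, each a list of 7 numbers: the shift along the world's x, y, z as a fraction of full scale, then the turn, a rotation vector about the world's x, y, z as a fraction of full scale, then the opening, from 0 (shut) to 1 (fully open). In form: [[[dx, dy, dz, wx, wy, wz, claw], ...]]. A call has exactly 5 rows; each row shifts and turns the commanded pose from where the row before left it; what a row does not reach is not made up. Full scale, the value 1, is 0.05 m for a shift and 4 degrees for a turn. A row lasts 1/8 s, in which the tool goes at most 62.5 mm and 10.7 degrees, less where a joint would pass 70% of its speed; a pose out of reach is approached as far as the arm can. A call with a number of a shift or a turn outside -1 to 1 is refused whole. A call with a gripper value outside its range is refused whole. The fingers move at their own pace and stop on an object; the grip force is fixed at half the most. Time passes only in rows, so rows that do not move let the fingers close, or fill a call up. It gives the time, the measured TCP pose, the force, the opening and the grip force at its end, in the units of the state.
- readout.get_obs(): the state, without advancing time (a new reading comes with each control period).
- get_image(name): name is "scene" or "top"; returns a dict with "pixels" (400x640x3 uint8, red, green, blue), "intrinsics" (3x3 intrinsics, pixels), "extrinsics" (4x4, takes a point from world to camera coordinates). Camera axes: x right, y down, z forward; pixel columns grow to the right and rows downward; lengths in mm; the calibration is good to about 2 mm. A picture is of the moment at which its call begins. There is no depth.
- ctrl.close_job(): hands the job in; it is judged then, once.
The state is a dict: "t": time; "qpos": joint angles; "qvel": joint speeds; "joint_torque": joint torques, N m; "ee_pos": TCP position; "orientation": TCP orientation; "ft_force": force on the tool from outside, world axes, zero at the start; "moment": the same for the moment, N m; "width": finger opening in mm; "grasp_force": force on a finger pad.
Only numpy, scipy, OpenCV 4.12 (cv2) and the standard library are available. Lean on these libraries where they do the work, as an engineer would, in place of code of your own. Each camera call takes 0.05 s, during which the arm holds its last target. There are 200 camera calls.

TASK

Take the empty little steel cup that stands beside the mould stand and set it upright on the worktop under the mouth of the chute, its middle just in front of the chute's end, so that it catches what rolls out. Then take the wooden mallet and knock all three sweets out of the slanting mould into the cup by driving its three sprung pins down with brisk taps, each square on, in line with the pin (never with your fingers on the mould or its pins). Finally put the mallet down on the worktop and let go of it, leaving the cup standing there with the three sweets in it and the other things undisturbed.

Things in the scene. Friction and masses are not known exactly. Their poses are not given: they have to be found in the camera images.
- mould_stand: Fixed sheet-steel stand, 210 mm high: an open chute falling 30 deg towards its front (-x, robot side) and, parallel 34 mm above the chute floor, an upturned aluminium mould bar 30 mm thick. In its underside three round sweets stick in pockets 44 mm apart up the slope; over each a sprung push-out pin stands out of the bar's top. Origin on the worktop under the stand; x level, up-slope; y across; z up.
- chute_end (a point): Middle of the lower edge of the chute's floor, 66 mm above the worktop (underside 62 mm). Chute 38 mm wide outside, 32 mm inside. The mould bar's lower corner (42 mm wide) overhangs it, straight above this point at 130 to 140 mm height, so the cup must be set here with the gripper leaning back about 30 deg (fingers at the cup's two sides, pointing forward and down). Axes as the stand's.
- cup_spot (a point): Point on the worktop where the middle of the cup's underside belongs, 18 mm in front of the chute's end (towards the stand's -x). The stand's base plate begins 55 mm behind it. Axes as the stand's.
- pin1_top (a point): Centre of the top of push-out pin 1's steel head (16 mm diameter, 6 mm thick), moves with the pin; when up, 23 mm above the bar's top face. z points up along the pin, leaning 30 deg from vertical to the stand's front (stroke along -z); x up the slope, y across. pin1 is the lowest, nearest the chute's mouth; the pins are 44 mm apart along x.
- pin2_top (a point): Centre of the top of push-out pin 2's steel head (16 mm diameter, 6 mm thick), moves with the pin; when up, 23 mm above the bar's top face. z points up along the pin, leaning 30 deg from vertical to the stand's front (stroke along -z); x up the slope, y across. pin1 is the lowest, nearest the chute's mouth; the pins are 44 mm apart along x.
- pin3_top (a point): Centre of the top of push-out pin 3's steel head (16 mm diameter, 6 mm thick), moves with the pin; when up, 23 mm above the bar's top face. z points up along the pin, leaning 30 deg from vertical to the stand's front (stroke along -z); x up the slope, y across. pin1 is the lowest, nearest the chute's mouth; the pins are 44 mm apart along x.
- pin1 (a joint): Stroke of pin 1 in m: 0 up, 0.012 fully down. A spring lifts it again (2 N at first, 6 N at the bottom); with its sweet it takes about 7 N. Drive it right down: the sweet lets go in the last few mm.
- pin2 (a joint): Stroke of pin 2 in m: 0 up, 0.012 fully down. A spring lifts it again (2 N at first, 6 N at the bottom); with its sweet it takes about 7 N. Drive it right down: the sweet lets go in the last few mm.
- pin3 (a joint): Stroke of pin 3 in m: 0 up, 0.012 fully down. A spring lifts it again (2 N at first, 6 N at the bottom); with its sweet it takes about 7 N. Drive it right down: the sweet lets go in the last few mm.
- mallet: Loose wooden mallet, 0.24 kg, standing on a face of its head, handle level. Origin: centre of the head's lower face; z along the head's axis (cylinder 53 mm diameter, 84 mm long; either face strikes); the handle points to -x at z = 42 mm, 20 mm wide (y), 26 mm high, ends at x = -150 mm (last 18 mm a knob 24 x 30 mm). Grip it near the head, about x = -65 mm.
- sauce_cup: Loose round steel cup, 64 mm diameter at the rim, 53 mm at the foot, 51 mm high, about 56 mm wide inside at the mouth, 70 g, empty. Origin: centre of its underside, z up.
- sweet1: Hard amber sugar ball, 24 mm diameter, 12 g, stuck in the mould under pin 1 at the start. Origin at its centre.
- sweet2: Hard amber sugar ball, 24 mm diameter, 12 g, stuck in the mould under pin 2 at the start. Origin at its centre.
- sweet3: Hard amber sugar ball, 24 mm diameter, 12 g, stuck in the mould under pin 3 at the start. Origin at its centre.
- salt_shaker: Bystander: salt shaker, 44 mm diameter, 90 mm high; origin under its centre. Leave alone.
- kitchen_timer: Bystander: white kitchen timer lying flat, 62 x 62 x 20 mm; origin under its centre. Leave alone.
- tape_roll: Bystander: roll of tape lying flat, 92 mm diameter, 48 mm high; origin under its centre. Leave alone.
Not all that is in view belongs to the job. Leave any blue or orange look-alike of the sauce_cup alone.

How it is judged (in metres and radians):
On the way, in this order (a step that is already met when the one before it is completed fails the run):
1. the cup stands upright, let go, under the mouth of the chute (within 30 mm of its place) (horizontal distance between sauce_cup and cup_spot below 0.03 m and angle between sauce_cup's own z axis and vertical below 0.1 rad and height (world z) of sauce_cup below 0.006 m and contact force between the fingers and sauce_cup below 0.1 N), for 0.2 s.
2. a pin is driven down by a brisk tap of the lifted mallet (pin faster than 0.04 m/s) (height (world z) of mallet above 0.06 m and velocity of joint any of pin1, pin2, pin3 above 0.04 m/s).
3. all three sweets are in the cup while the mallet is still held up (horizontal distance between each of sweet1, sweet2, sweet3 and sauce_cup below 0.03 m and height (world z) of each of sweet1, sweet2, sweet3 below 0.05 m and height (world z) of mallet above 0.04 m), for 0.1 s.
At the end, for the whole second after the job is handed in: All three sweets lie at rest in the cup; the cup stands upright on the worktop within 30 mm of its place under the chute; the mallet lies or stands at rest on the worktop, clear of stand and cup; the pins have sprung up again (horizontal distance between each of sweet1, sweet2, sweet3 and sauce_cup below 0.03 m and height (world z) of each of sweet1, sweet2, sweet3 below 0.05 m and horizontal distance between sauce_cup and cup_spot below 0.03 m and angle between sauce_cup's own z axis and vertical below 0.1 rad and height (world z) of sauce_cup below 0.006 m and linear speed of each of sweet1, sweet2, sweet3 below 0.05 m/s and height (world z) of mallet below 0.06 m and linear speed of mallet below 0.03 m/s and contact force between mallet and mould_stand below 0.1 N and contact force between mallet and sauce_cup below 0.1 N and value of joint each of pin1, pin2, pin3 below 0.003 m); the robot touches nothing.
It fails at once if a pin or the mould is struck askew: the mallet's head more than 20 degrees off the pins' line (contact force between mallet and mould_stand above 2 N and angle between the z axis of mallet and the z axis of pin1_top, either way round above 0.35 rad).
It fails at once if the hand or arm pushes on the mould stand or its pins (more than 4 N) (contact force between any of the fingers, the arm and mould_stand above 4 N).
It fails at once if the fingers handle a sweet (contact force between the fingers and sweet1 above 0.5 N or contact force between the fingers and sweet2 above 0.5 N or contact force between the fingers and sweet3 above 0.5 N).
It fails at once if a bystander is moved by more than 20 mm (distance of any of salt_shaker, kitchen_timer, tape_roll from where it was at the start of the episode above 0.02 m).
It also fails if it takes over 58 s, if anything falls off the work surface, if the arm or the gripper's body presses on something with over 40 N, if the wrist force passes 120 N, or if a joint passes its speed limit or range.

## Working session

There is one attempt and no reset: what is moved stays moved. The work goes in short steps, Python scripts to look and compute and a tool call to move; the robot and the scene stay as the last step left them, time stands still between calls to the robot, and variables do not carry over. Pictures are saved under pics/ and viewed, at most 10 in all, crops included, and the job is handed in when it is done.

Besides the shell and the picture viewer there is one more tool, called after "Emit:" as a command line: name --argument value ..., lists and objects as JSON in quotes. step_arm: Moves the arm, as the interface text tells. Shift numbers are shares of 0.05 m and turn numbers shares of 4 degrees, none past 1 either way. Its arguments: {"type":"object","properties":{"targets":{"type":"array"}},"required":["targets"]}

```bash
mkdir -p pics; python3 - <<'E'
from workcell import readout,get_image,ctrl
import cv2,numpy as np
for n in("scene","top"):
    d=get_image(n); cv2.imwrite(f"pics/{n}0.png",d["pixels"][:,:,::-1]); np.savez(f"{n}0.npz",**d); print(n,np.round(d["intrinsics"],1).tolist(),np.round(d["extrinsics"],3).tolist())
o=readout.get_obs();print(o)
E
```

```text
scene [[420.2, 0.0, 318.7], [0.0, 420.2, 204.7], [0.0, 0.0, 1.0]] [[0.713, -0.701, 0.014, -282.446], [-0.318, -0.341, -0.885, 328.55], [0.625, 0.627, -0.466, 1132.586], [0.0, 0.0, 0.0, 1.0]]
top [[506.8, 0.0, 316.7], [0.0, 506.8, 187.0], [0.0, 0.0, 1.0]] [[-0.02, -0.997, -0.079, 179.221], [-0.986, 0.033, -0.164, 558.245], [0.166, 0.075, -0.983, 1575.398], [0.0, 0.0, 0.0, 1.0]]
{'t': 0.1, 'qpos': array([ 1.16404706e+00,  4.23727839e-01,  1.63058603e+00,  1.09161045e-05,
        1.08863487e+00, -1.90231087e-02]), 'qvel': array([-4.90560441e-05, -1.04353104e-04, -1.54024710e-03,  7.91256137e-04,
        9.03271813e-04,  5.66516873e-04]), 'joint_torque': array([ 1.61951548e-04, -5.45609665e+01, -2.74322838e+01,  6.45243097e-02,
        1.87959289e-02, -3.80463644e-05]), 'ee_pos': array([236.19195243, 578.38147651, 404.01294326]), 'orientation': array([-6.05181739e-01, -3.08244962e+00,  2.07862955e-03]), 'ft_force': array([ 0.51503421, -0.57773386, -0.03548422]), 'moment': array([-0.01669825,  0.0365452 , -0.00986447]), 'grasp_force': 0.0, 'width': 88.04684940134526}
```

View pics/scene0.png

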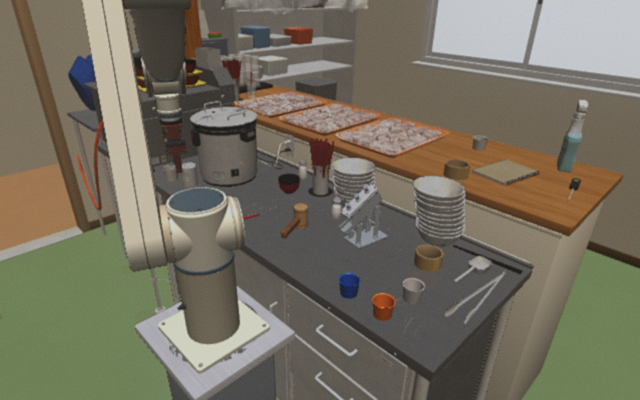

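View pics/top0.png

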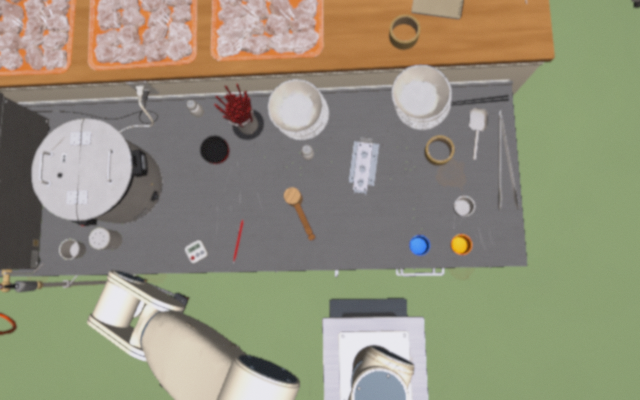

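Scene shows the stand at (365,215), mallet at (297,220) and a cup row with blue (349,286), orange (383,307) and steel (413,291). In the top view, the stand is at (364,166), mallet head (292,196), blue (419,245), orange (460,244) and steel (464,206). The other round things in the top view are at (440,150), the tape roll, and at (69,249) and (100,239), pots by the stove. The steel one at (464,206) fits "empty little steel cup" near the stand. I'll confirm in one crop.

```bash
cat > h.py <<'E'
import numpy as np,cv2
def load(n): return np.load(n+".npz")
def ray(d,u,v):
    E=d["extrinsics"];R=E[:3,:3];t=E[:3,3]
    c=-R.T@t; r=R.T@np.linalg.inv(d["intrinsics"])@np.array([u,v,1.]); return c,r/np.linalg.norm(r)
def onz(d,u,v,z):
    c,r=ray(d,u,v); return c+r*(z-c[2])/r[2]
def proj(d,p):
    q=d["extrinsics"]@np.append(p,1); q=d["intrinsics"]@q[:3]; return q[:2]/q[2]
def tri(d1,a,d2,b):
    A=[];B=[]
    M=np.zeros((3,3));y=np.zeros(3)
    for d,p in((d1,a),(d2,b)):
        c,r=ray(d,*p);P=np.eye(3)-np.outer(r,r);M+=P;y+=P@c
    x=np.linalg.solve(M,y)
    return x,[np.round(proj(d,x)-p,1) for d,p in((d1,a),(d2,b))]
E
python3 - <<'E'
import numpy as np,cv2
from h import *
s=load("scene0")["pixels"][:,:,::-1];t=load("top0")["pixels"][:,:,::-1]
f=lambda im,x,y,w,h,k:cv2.resize(im[y:y+h,x:x+w],None,fx=k,fy=k,interpolation=cv2.INTER_CUBIC)
a=f(t,340,130,66,75,6);b=f(s,325,175,66,75,6)
top=np.hstack([a,b])[:300*2]
c=f(t,435,180,66,75,2);d=f(s,390,270,66,50,3)
e=f(t,270,175,60,75,2);g=f(s,270,195,66,50,3)
cv2.imwrite("pics/stand.png",top)
row=[cv2.resize(f(t,430,180,66,50,6),(396,300)),cv2.resize(f(s,385,265,66,50,6),(396,300))]
row2=[f(t,270,180,66,50,6)if 0 else cv2.resize(t[175:250,268:334],(264,300),interpolation=cv2.INTER_CUBIC),f(s,270,195,66,50,6)]
r2=np.hstack(row2);r2=cv2.copyMakeBorder(r2,0,0,0,792-r2.shape[1],0)
cv2.imwrite("pics/cm.png",np.vstack([np.hstack(row),r2]))
E
```

```text
(no output)
```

View pics/stand.png

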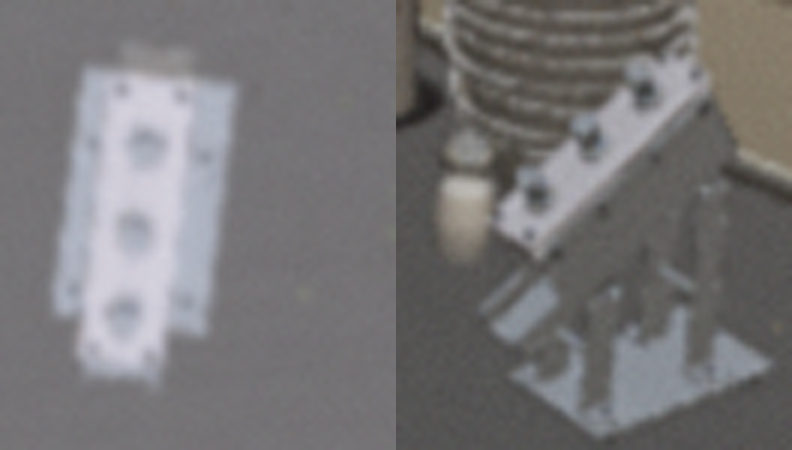

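View pics/cm.png

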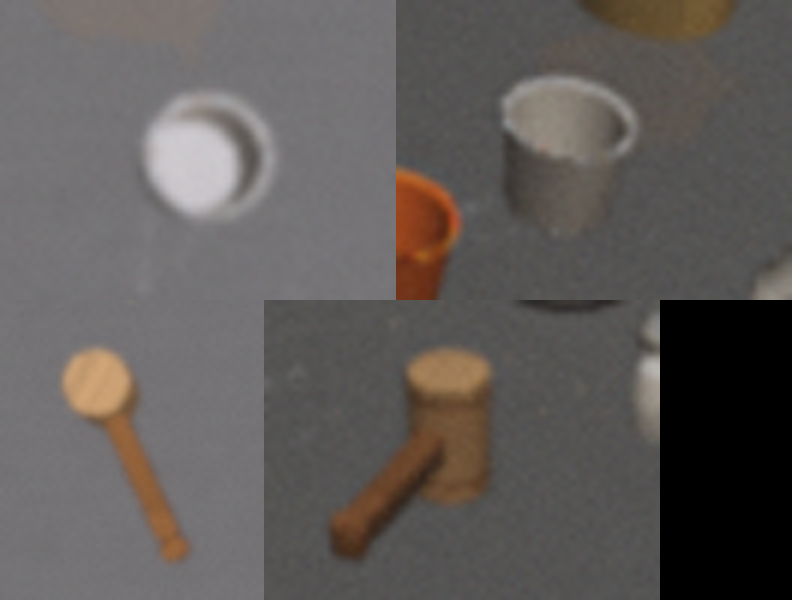

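Confirmed: the crop shows the bare steel cup at top (464.7,205.8), scene rim (414,284.7), empty and distinct from the orange one. The mallet's top face is at (292.3,196) and its knob at (311.7,237.5). Pin heads in the top view are at (360.7,182), (362.5,168.7) and (364.5,154.5).

```bash
python3 - <<'E'
from h import *
from scipy.optimize import least_squares
T=load("top0");S=load("scene0")
pt=[(360.7,182),(362.5,168.7),(364.5,154.5)];ps=[(348.7,206.7),(357,197.5),(366.5,189.7)]
for a,b in zip(pt,ps):print(tri(T,a,S,b))
c,s=np.cos(np.pi/6),.5
def pins(p): return [p[:3]+k*44*np.array([c*np.cos(p[3]),c*np.sin(p[3]),s]) for k in(-1,0,1)]
r=least_squares(lambda p:np.ravel([np.r_[proj(T,q)-a,proj(S,q)-b] for q,a,b in zip(pins(p),pt,ps)]),[700,0,200,0])
print("pins",r.x,np.round(r.fun,1))
print(np.round(pins(r.x),1))
print("base top",[np.round(onz(T,u,v,2),1).tolist() for u,v in((354.2,141),(379.5,143.3),(374.5,186.2),(348.7,182))])
print("base scene",[np.round(onz(S,u,v,2),1).tolist() for u,v in((344,237.7),(359,248),(387.7,235.8))])
print("chute",tri(T,(360.3,193.3),S,(343.2,230.8)),onz(S,343.2,230.8,66))
print("cup",onz(T,464.7,205.8,51),onz(S,414,284.7,51),tri(T,(464.7,205.8),S,(414,284.7))[0])
print("mallet",onz(T,292.3,196,84),onz(S,301,207.5,84)); e=onz(T,311.7,237.5,57);m=onz(T,292.3,196,84);print(e,np.degrees(np.arctan2(*(m-e)[[1,0]])),np.linalg.norm((e-m)[:2]))
for n,u,v,z in(("timer",196,251,20),("salt",307,152,90),("tape",440,150,48),("blue",419,245,51),("orange",460,244,51),("redstick0",234,260,5),("rs1",242,222,5),("bowl",300,108,80)):print(n,np.round(onz(T,u,v,z)))
E
```

```text
(array([557.09758549,  23.36981896, 154.79811376]), [array([ 0.2, -0.2]), array([-0.3,  0. ])])
(array([591.91005687,  17.45885689, 179.99226501]), [array([ 0.1, -0.1]), array([-0.1,  0. ])])
(array([630.53869329,  10.08183693, 199.31873817]), [array([ 0.2, -0.2]), array([-0.2,  0. ])])
pins [ 5.93144341e+02  1.70369163e+01  1.77994650e+02 -1.72986517e-01] [ 0.1  0.2 -0.6 -0.2  0.2 -0.3  0.2  0.5  0.  -0.3 -0.3 -0.2]
[[555.6  23.6 156. ]
 [593.1  17.  178. ]
 [630.7  10.5 200. ]]
base top [[723.3, 38.9, 2.0], [712.0, -44.8, 2.0], [567.8, -22.6, 2.0], [584.7, 61.6, 2.0]]
base scene [[584.9, 60.5, 2.0], [573.4, -21.4, 2.0], [712.5, -41.3, 2.0]]
chute (array([536.34413174,  24.76302629,  67.45035692]), [array([ 0.2, -0.2]), array([-0.3,  0. ])]) [538.94165632  25.79920807  66.        ]
cup [ 488.08617258 -298.32273834   51.        ] [ 485.82814279 -303.1789945    51.        ] [ 489.28245419 -300.03956232   47.13285052]
mallet [531.49495007 239.52528943  84.        ] [524.69636879 226.68935109  84.        ]
[401.2095915  182.93161641  57.        ] 23.479280418399316 142.04618433050302
timer [369. 567.  20.]
salt [671. 190.  90.]
tape [ 670. -234.   48.]
blue [ 370. -151.   51.]
orange [ 370. -276.   51.]
redstick0 [338. 444.   5.]
rs1 [462. 418.   5.]
bowl [821. 211.  80.]
```

```bash
python3 - <<'E'
from h import *
T=load("top0");S=load("scene0")
im=S["pixels"][:,:,::-1];t=T["pixels"][:,:,::-1]
def f(im,x,y,w,h,k):
    z=cv2.resize(im[y:y+h,x:x+w],None,fx=k,fy=k,interpolation=cv2.INTER_CUBIC); z=cv2.convertScaleAbs(z,alpha=1.3,beta=-40)
    for i in range(0,w,10): cv2.line(z,(int((i+.5)*k),0),(int((i+.5)*k),5),(0,255,0),1);cv2.putText(z,str(x+i),(i*k,14),0,.35,(0,255,0))
    for j in range(0,h,10): cv2.line(z,(0,int((j+.5)*k)),(5,int((j+.5)*k)),(0,255,0),1);cv2.putText(z,str(y+j),(6,int((j+.5)*k+4)),0,.35,(0,255,0))
    return z
cv2.imwrite("pics/st2.png",np.hstack([f(im,335,178,44,58,9),f(t,345,138,38,58,9)]))
for n,d in(("T",T),("S",S)):
    hsv=cv2.cvtColor(d["pixels"],cv2.COLOR_RGB2HSV)
    roi=np.zeros(hsv.shape[:2],np.uint8); 
    if n=="T":roi[175:250,270:330]=1
    else: roi[195:245,275:320]=1
    m=((hsv[...,0]<22)&(hsv[...,1]>90)&(hsv[...,2]>60)).astype(np.uint8)*roi
    light=m*(hsv[...,2]>165).astype(np.uint8)
    for q in(m,light):
        k,l,st,ce=cv2.connectedComponentsWithStats(q);i=1+st[1:,4].argmax();print(n,st[i],ce[i])
O=np.array([539,26,66.]);y=np.radians(-10);u=np.array([np.cos(y),np.sin(y),0]);s=.866*u+[0,0,.5];nn=-.5*u+[0,0,.866]
for p in((360.7,182),(362.5,168.7),(364.5,154.5)):
    c,r=ray(T,p[0]-.4,p[1]-.4);P=c+r*((O+87*nn-c)@nn)/(r@nn);print(P,(P-O)@s,proj(S,P))
E
```

```text
T [284 188  31  52 455] [298.38461538 208.71428571]
T [284 188  16  16 192] [291.80729167 195.359375  ]
S [281 204  27  34 409] [296.91442543 219.00733496]
S [303 208   1   1   1] [303. 208.]
[554.13952085  25.37400952 175.12850093] 67.57002865427832 [347.69625174 201.46575733]
[589.73997205  19.01176302 196.00863538] 109.32846010086385 [356.43383229 193.32579303]
[626.95249992  12.13445656 217.85702897] 153.02332460982842 [365.50751302 184.9357005 ]
```

View pics/st2.png

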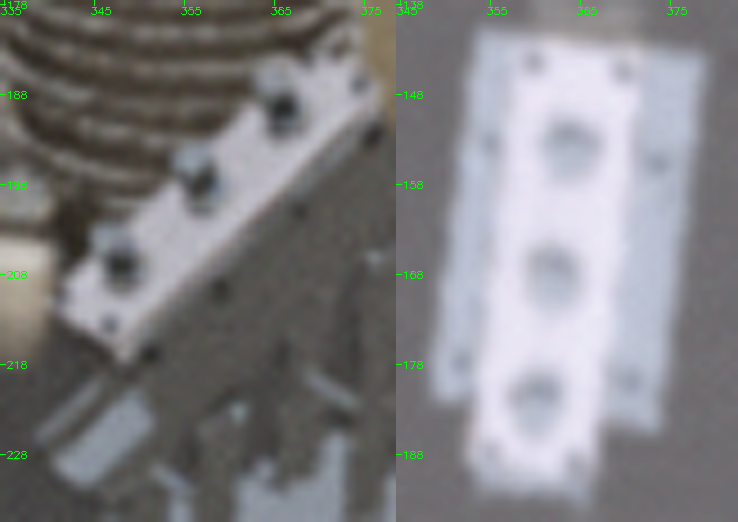

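```bash
python3 - <<'E'
from h import *
T=load("top0");S=load("scene0")
for a,b in zip([(360.5,182.5),(362,168),(363.8,154)],[(347,204),(355.9,195.3),(364.7,186.6)]): print("pin",tri(T,a,S,b))
# chute end floor edge scene: corners approx
for uv in((343.5,231.5),): print("E",onz(S,*uv,66))
print("E top",onz(T,360.3,192.3,66))
print("mal",tri(T,(291.8,195.4),S,(300.6,207.1)),onz(T,291.8,195.4,84),onz(S,300.6,207.1,84),proj(S,onz(T,291.8,195.4,84)))
E2=onz(T,311.3,237.1,57);m=onz(T,291.8,195.4,84);print(E2,np.degrees(np.arctan2(*(m-E2)[[1,0]])))
a,b=onz(S,(347-264)/6-.42+270,237/6-.42+195,42),onz(S,300.6,207.1,84);print("scene knob",a,np.degrees(np.arctan2(*(b-a)[[1,0]])))
print("cup",tri(T,(464.3,205.4),S,(413.6,284.3)))
print("bar corners T/S", tri(T,(353,190),S,(341.5,211.5)))
print(proj(T,(521,29,0)),proj(S,(521,29,0)))
E
```

```text
pin (array([552.40289176,  25.33732975, 166.22568785]), [array([-0.2,  0.2]), array([ 0.2, -0. ])])
pin (array([591.27502478,  20.19221066, 187.77514949]), [array([-0.3,  0.4]), array([ 0.4, -0. ])])
pin (array([627.84422565,  13.92665504, 210.88932939]), [array([-0.4,  0.4]), array([ 0.4, -0.1])])
E [536.2721082  21.9434032  66.       ]
E top [539.08561116  25.29399802  66.        ]
mal (array([535.23917466, 241.62918854,  75.97599717]), [array([ 0.1, -0.2]), array([-0.2,  0. ])]) [533.45999038 241.08960505  84.        ] [525.73475767 230.03913282  84.        ] [300.14020806 205.4249803 ]
[402.50113814 184.1752144   57.        ] 23.489645604686874
scene knob [398.98634452 180.71988616  42.        ] 21.26157653922704
cup (array([ 490.27381473, -298.51019883,   47.23887572]), [array([ 0.2, -0.1]), array([-0.2,  0. ])])
bar corners T/S (array([539.70188614,  44.53256384, 133.95475039]), [array([ 1.1, -1.1]), array([-1.4,  0.1])])
[359.24781735 200.86050317] [338.29347605 248.35099531]
```

```bash
cat >> h.py <<'E'
from scipy.spatial.transform import Rotation as Ro
def tool(psi,lean,roll=0):
    """lean psi deg azimuth of horizontal part of tool z; lean deg; tool y = horizontal at psi+90"""
    p,l=np.radians(psi),np.radians(lean)
    z=np.array([np.sin(l)*np.cos(p),np.sin(l)*np.sin(p),-np.cos(l)]);y=np.array([-np.sin(p),np.cos(p),0])
    return np.c_[np.cross(y,z),y,z]
def plan(G,R,n,back=0,show=True):
    from workcell import readout
    o=readout.get_obs();R0=Ro.from_rotvec(o["orientation"]);Rt=Ro.from_matrix(R)
    tcp=np.array(G)-(163+back)*R[:,2]
    w=(Rt*R0.inv()).as_rotvec(degrees=True)
    print("t",round(o["t"],2),"tcp",np.round(o["ee_pos"],1),"->",np.round(tcp,1),"dpos",np.round(tcp-o["ee_pos"],1),"rot",np.round(w,2))
    print("per row",n,np.round((tcp-o["ee_pos"])/50/n,3),np.round(w/4/n,3),"w",round(o["width"],1),"f",np.round(o["ft_force"],1),"g",round(o["grasp_force"],1))
E
python3 - <<'E'
from h import *
plan((488.5,-298,30),tool(-10,30),20,80)
E
```

```text
t 0.1 tcp [236.2 578.4 404. ] -> [ 368.8 -276.9  240.4] dpos [ 132.7 -855.3 -163.6] rot [ -8.27 -28.9   11.95]
per row 20 [ 0.133 -0.855 -0.164] [-0.103 -0.361  0.149] w 88.0 f [ 0.5 -0.6 -0. ] g 0.0
```

Emit:
step_arm --targets '[[[0.39,-0.85,0,-0.103,-0.361,0.149,1],[0.39,-0.85,0,-0.103,-0.361,0.149,1],[0.39,-0.85,0,-0.103,-0.361,0.149,1],[0.39,-0.85,0,-0.103,-0.361,0.149,1],[0.39,-0.85,0,-0.103,-0.361,0.149,1]]]'

```text
t: 0.72
ee_pos: [334.1, 364.6, 404.5]
orientation: [0.502, 2.968, -0.017]
ft_force: [0.3, 0.3, 0.3]
width: 88.1
grasp_force: 0.0
```

Emit:
step_arm --targets '[[[0.39,-0.85,0,-0.103,-0.361,0.149,1],[0.39,-0.85,0,-0.103,-0.361,0.149,1],[0.39,-0.85,0,-0.103,-0.361,0.149,1],[0.39,-0.85,0,-0.103,-0.361,0.149,1],[0.39,-0.85,0,-0.103,-0.361,0.149,1]]]'

```text
t: 1.35
ee_pos: [431.6, 152.1, 404.6]
orientation: [0.406, 2.851, -0.032]
ft_force: [0.2, 1.1, -0.5]
width: 88.0
grasp_force: 0.0
```

Emit:
step_arm --targets '[[[-0.12,-0.85,-0.2,-0.103,-0.361,0.149,1],[-0.12,-0.85,-0.2,-0.103,-0.361,0.149,1],[-0.12,-0.85,-0.3,-0.103,-0.361,0.149,1],[-0.12,-0.85,-0.3,-0.103,-0.361,0.149,1],[-0.12,-0.85,-0.3,-0.103,-0.361,0.149,1]]]'

```text
t: 1.98
ee_pos: [400.8, -60.2, 339.3]
orientation: [0.314, 2.731, -0.047]
ft_force: [0.1, 1.3, -0.6]
width: 87.8
grasp_force: 0.0
```

```bash
python3 - <<'E'
from h import *
plan((488.5,-298,30),tool(-10,30),5,80)
E
```

```text
t 1.98 tcp [400.8 -60.2 339.3] -> [ 368.8 -276.9  240.4] dpos [ -32.  -216.7  -98.9] rot [-2.11 -7.16  2.95]
per row 5 [-0.128 -0.867 -0.396] [-0.106 -0.358  0.148] w 87.8 f [ 0.1  1.3 -0.6] g 0.0
```

Tracking is exact. Next the pre-grasp pose, then a check picture before going down.

Emit:
step_arm --targets '[[[-0.13,-0.87,-0.4,-0.106,-0.358,0.148,1],[-0.13,-0.87,-0.4,-0.106,-0.358,0.148,1],[-0.13,-0.87,-0.4,-0.106,-0.358,0.148,1],[-0.13,-0.87,-0.4,-0.106,-0.358,0.148,1],[-0.12,-0.86,-0.38,-0.106,-0.358,0.148,1]]]'

```text
t: 2.6
ee_pos: [400.7, -220.6, 286.7]
orientation: [0.274, 2.688, -0.073]
ft_force: [0.7, 0.7, -0.0]
width: 87.6
grasp_force: 0.0
```

Emit:
step_arm --targets '[[[0.2,-0.03,-0.35,0,0,0,1],[0.2,-0.04,-0.35,0,0,0,1],[0,0,0,0,0,0,1],[0,0,0,0,0,0,1],[0,0,0,0,0,0,1]]]'

```text
t: 3.22
ee_pos: [426.9, -220.3, 259.4]
orientation: [0.272, 2.699, -0.083]
ft_force: [-0.1, 0.4, -0.5]
width: 87.8
grasp_force: 0.0
```

```bash
python3 - <<'E'
from h import *
from workcell import get_image
z=[]
for n,(x,y) in(("top",(410,170)),("scene",(360,230))):
    d=get_image(n);np.savez(n+"1.npz",**d);z.append(cv2.resize(d["pixels"][y:y+90,x:x+90,::-1],None,fx=4.4,fy=4.4,interpolation=cv2.INTER_CUBIC))
cv2.imwrite("pics/pre.png",np.hstack(z))
plan((488.5,-298,30),tool(-10,30),2)
E
```

```text
t 3.33 tcp [ 427.  -220.3  259.4] -> [ 408.2 -283.8  171.2] dpos [-18.8 -63.5 -88.2] rot [-0.06 -5.32  1.77]
per row 2 [-0.188 -0.635 -0.882] [-0.008 -0.665  0.222] w 88.0 f [0.2 0.5 0.5] g 0.0
```

View pics/pre.png

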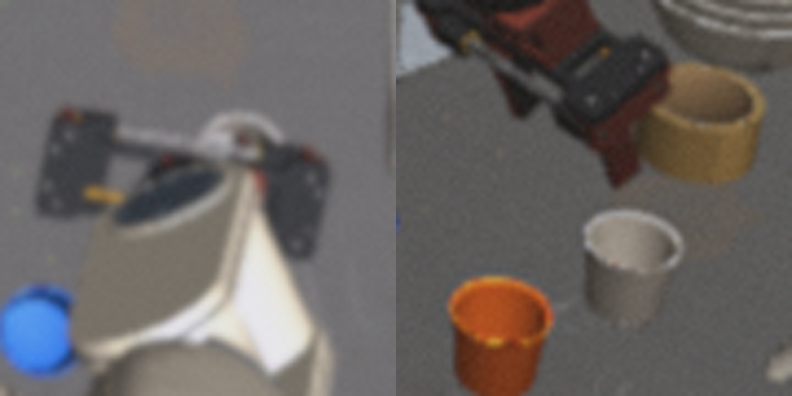

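The picture shows the open gripper above and left of the steel cup, with nothing touched. The move fell short by about 60 mm in y, so I check the joints for a limit.

```bash
python3 - <<'E'
from workcell import readout
import numpy as np
o=readout.get_obs();print(np.round(o["qpos"],3),np.round(o["qvel"],3))
E
```

```text
[-0.533  0.425  2.147  0.673  0.195 -2.541] [ 0.     0.001 -0.004  0.001 -0.001  0.   ]
```

The last wrist joint hit its range near the wrist singularity. I'll pick with the lean in the arm's own plane, at a slightly smaller lean of 24°, which still clears the bar.

```bash
python3 - <<'E'
from h import *
plan((488.5,-298,30),tool(-31.5,24),10,80)
E
```

```text
t 3.33 tcp [ 427.  -220.3  259.4] -> [ 404.2 -246.4  252. ] dpos [-22.8 -26.   -7.4] rot [  1.16   0.36 -19.78]
per row 10 [-0.046 -0.052 -0.015] [ 0.029  0.009 -0.494] w 88.0 f [0.2 0.5 0.5] g 0.0
```

Emit:
step_arm --targets '[[[-0.046,-0.052,-0.015,0.029,0.009,-0.494,1],[-0.046,-0.052,-0.015,0.029,0.009,-0.494,1],[-0.046,-0.052,-0.015,0.029,0.009,-0.494,1],[-0.046,-0.052,-0.015,0.029,0.009,-0.494,1],[-0.046,-0.052,-0.015,0.029,0.009,-0.494,1]]]'

```text
t: 3.95
ee_pos: [415.5, -233.4, 255.5]
orientation: [0.51, 2.674, -0.121]
ft_force: [0.5, -0.4, 0.2]
width: 87.8
grasp_force: 0.0
```

Emit:
step_arm --targets '[[[-0.046,-0.052,-0.015,0.029,0.009,-0.494,1],[-0.046,-0.052,-0.015,0.029,0.009,-0.494,1],[-0.046,-0.052,-0.015,0.029,0.009,-0.494,1],[-0.046,-0.052,-0.015,0.029,0.009,-0.494,1],[-0.046,-0.052,-0.015,0.029,0.009,-0.494,1]]]'

```text
t: 4.58
ee_pos: [404.0, -246.5, 251.8]
orientation: [0.744, 2.631, -0.158]
ft_force: [1.2, -0.1, -0.2]
width: 87.6
grasp_force: 0.0
```

```bash
python3 - <<'E'
from h import *
plan((488.5,-298,30),tool(-31.5,24),5,40)
from workcell import readout
print(np.round(readout.get_obs()["qpos"],3))
E
```

```text
t 4.58 tcp [ 404.  -246.5  251.8] -> [ 418.1 -254.9  215.4] dpos [ 14.1  -8.4 -36.3] rot [-0.01  0.    0.06]
per row 5 [ 0.056 -0.034 -0.145] [-0.001  0.     0.003] w 87.6 f [ 1.2 -0.1 -0.2] g 0.0
[-0.576  0.434  2.164  0.083  0.126 -1.675]
```

```bash
cat > fk.py <<'E'
import numpy as np
from scipy.optimize import least_squares
from scipy.spatial.transform import Rotation as Ro
def fk(q,p):
    a1,d1,L1,L2,e,Lw=p
    R1=Ro.from_euler('z',q[0]);ry=lambda a:Ro.from_euler('y',a)
    P=R1.apply([a1,0,d1]);R=R1*ry(q[1]);P=P+R.apply([0,0,L1]);R=R*ry(q[2]);P=P+R.apply([e,0,L2])
    R=R*Ro.from_euler('z',q[3])*ry(q[4])*Ro.from_euler('z',q[5]);P=P+R.apply([0,0,Lw]);return P,R
# tool offset Rz measured vs model
D=[([1.16404706,.423727839,1.63058603,0,1.08863487,-.0190231],[236.192,578.381,404.013],[-.605182,-3.08245,.002079]),
([-.533,.425,2.147,.673,.195,-2.541],[427,-220.3,259.4],[0.272,2.699,-0.083]),
([-.576,.434,2.164,.083,.126,-1.675],[404,-246.5,251.8],[.744,2.631,-.158])]
E
python3 - <<'E'
from fk import *
for q,P,w in D: print(np.round((fk(q,np.zeros(6))[1].inv()*Ro.from_rotvec(w)).as_rotvec(),3))
pr=np.array([0,300,448,440,40,80.])
r=least_squares(lambda p:np.r_[np.ravel([fk(q,p)[0]-P for q,P,_ in D]),(p-pr)/np.array([60,200,60,60,30,30])],pr)
print(r.x,np.round(r.fun,2))
E
```

```text
[-0.     0.     1.571]
[-1.000e-03  0.000e+00  1.571e+00]
[ 1.00e-03 -0.00e+00  1.57e+00]
[ -1.94962844 531.50429294 488.18124443 542.30890662 116.57184564
 217.12870172] [10.85 -4.9   0.04  0.43 -1.42  0.18 -6.76 -8.79 -0.23 -0.03  1.16  0.67
  1.71  2.55  4.57]
```

```bash
sed -i 's/a1,d1,L1,L2,e,Lw=p/a1,d1,L1,L2,e,Lw,b=p/; s/\[a1,0,d1\]/[a1,b,d1]/' fk.py
cat >> fk.py <<'E'
TO=Ro.from_euler('z',np.pi/2)
pr=np.array([0,300,448,440,40,80.,10])
def fit(D,sg=np.array([60,200,60,60,30,30,20])*3): return least_squares(lambda p:np.r_[np.ravel([fk(q,p)[0]-P for q,P,_ in D]),(p-pr)/sg],pr)
LO=np.array([-3,-.9,.09,-1.31,.11,-2.54]);HI=np.array([3,2.11,2.58,4.45,2.69,2.54])
def ik(G,R,p,q0,back=0):
    R=Ro.from_matrix(R);T=np.array(G)-R.apply([0,0,163+back])
    def f(q):
        P,Rm=fk(q,p);return np.r_[(P-T)/100,((Rm*TO).inv()*R).as_rotvec()]
    s=least_squares(f,np.clip(q0,LO+.001,HI-.001),bounds=(LO,HI));return s.x,np.abs(s.fun).max()
E
python3 - <<'E'
from fk import *
from h import tool
r=fit(D);p=r.x;print(np.round(p,1),np.round(r.fun,2))
fl=np.diag([-1.,-1,1])
for name,G,az,(ps),ln in(("pick",(488.5,-298,30),-.56,-31,30),("pick",(488.5,-298,30),-.56,-31,34),("pick",(488.5,-298,30),-.56,-31,10),("place",(521,28,30),.03,-10,30),("place",(521,28,30),.03,3,34),("place",(521,28,30),.03,3,24)):
    for q0,F in(([az,.6,2.1,0,.2,-1.57],np.eye(3)),([az,.6,2.1,3.1,.2,-1.57],fl),([az,.6,2.1,1.57,.2,0],fl),([az,.6,2.1,1.57,.2,-2.5],np.eye(3))):
        q,e=ik(G,tool(ps,ln)@F,p,q0);print(name,ps,ln,np.round(q,2),round(e,3))
E
```

```text
[ 24.  358.6 507.2 482.9  75.9 125.2  12. ] [-0.1   0.03  0.    0.12 -0.18  0.   -0.15  0.08 -0.    0.13  0.1   0.33
  0.24  0.4   0.5   0.03]
pick -31 30 [-0.6   0.64  2.09  0.92  0.11 -2.54] 0.177
pick -31 30 [-0.58  0.66  2.13  3.04  0.18 -1.5 ] 0.0
pick -31 30 [-0.58  0.66  2.13  3.04  0.18 -1.5 ] 0.0
pick -31 30 [-0.6   0.64  2.09  0.92  0.11 -2.54] 0.177
pick -31 34 [-0.6   0.65  2.1   0.92  0.11 -2.54] 0.264
pick -31 34 [-0.58  0.68  2.17  3.07  0.3  -1.53] 0.0
pick -31 34 [-0.58  0.68  2.17  3.07  0.3  -1.53] 0.0
pick -31 34 [-0.6   0.65  2.1   0.92  0.11 -2.54] 0.264
pick -31 10 [-0.57  0.65  1.93  0.01  0.39 -1.61] 0.0
pick -31 10 [-0.57  0.65  1.93  0.01  0.39  1.53] 0.0
pick -31 10 [-0.57  0.65  1.93  0.01  0.39  1.53] 0.0
pick -31 10 [-0.57  0.65  1.93  0.01  0.39 -1.61] 0.0
place -10 30 [ 0.1   0.61  2.19 -1.31  0.11 -0.  ] 0.193
place -10 30 [ 0.11  0.64  2.23  3.68  0.27 -1.85] 0.0
place -10 30 [ 0.11  0.64  2.23  3.68  0.27 -1.85] 0.0
place -10 30 [ 0.04  0.61  2.18  1.16  0.11 -2.54] 0.246
place 3 34 [-0.    0.61  2.2   0.93  0.11 -2.54] 0.325
place 3 34 [ 0.02  0.67  2.27  3.1   0.39 -1.55] 0.0
place 3 34 [ 0.02  0.67  2.27  3.1   0.39 -1.55] 0.0
place 3 34 [-0.    0.61  2.2   0.93  0.11 -2.54] 0.325
place 3 24 [ 0.    0.6   2.16  0.92  0.11 -2.54] 0.105
place 3 24 [ 0.02  0.61  2.2   3.01  0.11 -1.47] 0.022
place 3 24 [ 0.02  0.61  2.2   3.01  0.11 -1.47] 0.022
place 3 24 [ 0.    0.6   2.16  0.92  0.11 -2.54] 0.105
```

```bash
cat > path.py <<'E'
from fk import *
from h import tool
P0=fit(D).x
FL=np.diag([-1.,-1,1])
def rows(qs,wid=1,per=5):
    """qs: list of waypoints at each row; print one const row per 'per' rows"""
    z=[]
    for i in range(0,len(qs)-1,per):
        a,b=fk(qs[i],P0),fk(qs[min(i+per,len(qs)-1)],P0)
        w=(b[1]*a[1].inv()).as_rotvec(degrees=True)/4/per; s=(b[0]-a[0])/50/per
        g=b[0]+b[1].apply([0,0,182])
        print(np.round(np.r_[s,w],3).tolist(),"tip",np.round(g),"tcp",np.round(b[0]),"rv",np.round((b[1]*TO).as_rotvec(),3))
E
python3 - <<'E'
from path import *
from workcell import readout
q0=readout.get_obs()["qpos"]
q1,e=ik((488.5,-298,30),tool(-31,33)@FL,P0,[-.58,.66,2.13,3.07,.3,-1.5],80);print(np.round(q0,3),np.round(q1,3),e)
n=40;qs=[]
for k in range(n+1):
    u=k/n;q=q0+(q1-q0)*u; q[4]+=.12*np.sin(np.pi*u); qs.append(q)
rows(qs)
E
```

```text
[-0.576  0.434  2.164  0.083  0.126 -1.675] [-0.584  0.463  2.273  3.005  0.171 -1.472] 1.2636650753572456e-10
[-0.024, 0.053, -0.024, 0.605, -0.16, -0.95] tip [ 460. -257.   77.] tcp [ 398. -233.  246.] rv [1.235 2.478 0.05 ]
[-0.005, 0.051, -0.012, 0.599, -0.197, -0.942] tip [ 465. -230.   74.] tcp [ 397. -220.  243.] rv [1.683 2.224 0.266]
[0.01, 0.034, -0.001, 0.56, -0.231, -0.951] tip [ 479. -214.   79.] tcp [ 399. -212.  243.] rv [2.07  1.873 0.469]
[0.013, 0.009, 0.005, 0.504, -0.239, -0.974] tip [ 495. -212.   87.] tcp [ 403. -210.  244.] rv [2.381 1.437 0.638]
[0.002, -0.014, 0.003, 0.453, -0.214, -1.003] tip [ 505. -226.   94.] tcp [ 403. -213.  245.] rv [2.61  0.936 0.76 ]
[-0.018, -0.028, -0.005, 0.426, -0.167, -1.027] tip [ 502. -248.   96.] tcp [ 399. -220.  243.] rv [2.753 0.388 0.828]
[-0.04, -0.026, -0.015, 0.428, -0.122, -1.038] tip [ 485. -268.   91.] tcp [ 389. -227.  240.] rv [ 2.808 -0.185  0.844]
[-0.055, -0.013, -0.023, 0.448, -0.1, -1.035] tip [ 460. -281.   81.] tcp [ 375. -230.  234.] rv [ 2.77  -0.768  0.821]
```

Emit:
step_arm --targets '[[[-0.024,0.053,0.03,0.605,-0.16,-0.95,1],[-0.024,0.053,0.03,0.605,-0.16,-0.95,1],[-0.024,0.053,0.03,0.605,-0.16,-0.95,1],[-0.024,0.053,0.03,0.605,-0.16,-0.95,1],[-0.024,0.053,0.03,0.605,-0.16,-0.95,1]]]'

```text
t: 5.2
ee_pos: [398.1, -233.0, 259.3]
orientation: [1.237, 2.477, 0.052]
ft_force: [-0.2, -0.3, -0.8]
width: 88.0
grasp_force: 0.0
```

Emit:
step_arm --targets '[[[-0.005,0.051,-0.012,0.6,-0.197,-0.94,1],[-0.005,0.051,-0.012,0.6,-0.197,-0.94,1],[-0.005,0.051,-0.012,0.6,-0.197,-0.94,1],[-0.005,0.051,-0.012,0.6,-0.197,-0.94,1],[-0.005,0.051,-0.012,0.6,-0.197,-0.94,1]]]'

```text
t: 5.82
ee_pos: [396.9, -220.3, 256.3]
orientation: [1.684, 2.224, 0.269]
ft_force: [-0.1, -0.2, 0.3]
width: 87.5
grasp_force: 0.0
```

Emit:
step_arm --targets '[[[0.01,0.034,0,0.56,-0.231,-0.95,1],[0.01,0.034,0,0.56,-0.231,-0.95,1],[0.01,0.034,0,0.56,-0.231,-0.95,1],[0.01,0.034,0,0.56,-0.231,-0.95,1],[0.01,0.034,0,0.56,-0.231,-0.95,1]]]'

```text
t: 6.45
ee_pos: [399.4, -211.9, 256.3]
orientation: [2.069, 1.872, 0.472]
ft_force: [-0.6, -0.3, 0.9]
width: 87.8
grasp_force: 0.0
```

```bash
python3 - <<'E'
from path import *
from workcell import readout
o=readout.get_obs();q0=o["qpos"];print(o["t"],np.round(o["ee_pos"],1),fk(q0,P0)[0])
q1,e=ik((488.5,-298,30),tool(-31,33)@FL,P0,[-.58,.66,2.13,3.07,.3,-1.5],80);print(np.round(q0,3),np.round(q1,3),e)
n=25;qs=[]
for k in range(n+1):
    u=k/n;q=q0+(q1-q0)*u; q[4]+=.04*np.sin(np.pi*u); qs.append(q)
rows(qs)
E
```

```text
6.45 [ 399.4 -211.9  256.3] [ 400.13075967 -212.85820313  255.9417805 ]
[-0.58   0.411  2.202  1.063  0.271 -1.481] [-0.584  0.463  2.273  3.005  0.171 -1.472] 1.2636650753572456e-10
[0.014, 0.01, -0.006, 0.508, -0.245, -0.969] tip [ 497. -213.   98.] tcp [ 404. -210.  254.] rv [2.378 1.437 0.645]
[0.004, -0.012, -0.007, 0.469, -0.222, -0.994] tip [ 507. -225.  103.] tcp [ 405. -213.  253.] rv [2.607 0.938 0.775]
[-0.017, -0.027, -0.014, 0.435, -0.171, -1.022] tip [ 505. -246.  103.] tcp [ 400. -220.  249.] rv [2.75  0.391 0.847]
[-0.042, -0.027, -0.026, 0.431, -0.11, -1.039] tip [ 488. -268.   95.] tcp [ 390. -227.  243.] rv [ 2.806 -0.184  0.858]
[-0.06, -0.012, -0.036, 0.452, -0.073, -1.039] tip [ 460. -281.   81.] tcp [ 375. -230.  234.] rv [ 2.77  -0.768  0.821]
```

Emit:
step_arm --targets '[[[0.014,0.01,-0.006,0.51,-0.245,-0.97,1],[0.014,0.01,-0.006,0.51,-0.245,-0.97,1],[0.014,0.01,-0.006,0.51,-0.245,-0.97,1],[0.014,0.01,-0.006,0.51,-0.245,-0.97,1],[0.014,0.01,-0.006,0.51,-0.245,-0.97,1]]]'

```text
t: 7.08
ee_pos: [402.9, -209.4, 254.8]
orientation: [2.378, 1.437, 0.646]
ft_force: [-0.5, -0.1, -0.2]
width: 87.8
grasp_force: 0.0
```

Emit:
step_arm --targets '[[[0.004,-0.012,-0.007,0.47,-0.222,-0.99,1],[0.004,-0.012,-0.007,0.47,-0.222,-0.99,1],[0.004,-0.012,-0.007,0.47,-0.222,-0.99,1],[0.004,-0.012,-0.007,0.47,-0.222,-0.99,1],[0.004,-0.012,-0.007,0.47,-0.222,-0.99,1]]]'

```text
t: 7.7
ee_pos: [403.9, -212.4, 253.0]
orientation: [2.607, 0.939, 0.776]
ft_force: [0.3, 0.5, -0.7]
width: 88.1
grasp_force: 0.0
```

Emit:
step_arm --targets '[[[-0.017,-0.027,-0.014,0.435,-0.171,-1,1],[-0.017,-0.027,-0.014,0.435,-0.171,-1,1],[-0.017,-0.027,-0.014,0.435,-0.171,-1,1],[-0.017,-0.027,-0.014,0.435,-0.171,-1,1],[-0.017,-0.027,-0.014,0.435,-0.171,-1,1]]]'

```text
t: 8.32
ee_pos: [399.6, -219.2, 249.5]
orientation: [2.75, 0.403, 0.851]
ft_force: [0.0, -0.6, -0.3]
width: 88.0
grasp_force: 0.0
```

Emit:
step_arm --targets '[[[-0.042,-0.027,-0.026,0.431,-0.11,-1,1],[-0.042,-0.027,-0.026,0.431,-0.11,-1,1],[-0.042,-0.027,-0.026,0.431,-0.11,-1,1],[-0.042,-0.027,-0.026,0.431,-0.11,-1,1],[-0.042,-0.027,-0.026,0.431,-0.11,-1,1]]]'

```text
t: 8.95
ee_pos: [389.1, -225.9, 243.0]
orientation: [2.811, -0.153, 0.868]
ft_force: [0.5, -0.1, 0.2]
width: 88.2
grasp_force: 0.0
```

```bash
python3 - <<'E'
from path import *
from h import plan
from workcell import readout
print(np.round(readout.get_obs()["qpos"],3))
plan((488.5,-298,30),tool(-31,33)@FL,5,60)
E
```

```text
[-0.588  0.45   2.264  2.559  0.226 -1.439]
t 8.95 tcp [ 389.1 -225.9  243. ] -> [ 384.4 -235.4  217. ] dpos [ -4.7  -9.5 -26. ] rot [  9.16  -1.14 -22.05]
per row 5 [-0.019 -0.038 -0.104] [ 0.458 -0.057 -1.103] w 88.2 f [ 0.5 -0.1  0.2] g 0.0
```

Emit:
step_arm --targets '[[[-0.02,-0.03,-0.07,0.4,-0.05,-0.95,1],[-0.02,-0.03,-0.07,0.4,-0.05,-0.95,1],[-0.02,-0.03,-0.07,0.4,-0.05,-0.95,1],[-0.02,-0.03,-0.07,0.4,-0.05,-0.95,1],[-0.02,-0.03,-0.07,0.45,-0.05,-1,1]]]'

```text
t: 9.57
ee_pos: [384.2, -233.5, 225.4]
orientation: [2.786, -0.691, 0.829]
ft_force: [-0.3, 1.1, 0.0]
width: 87.9
grasp_force: 0.0
```

```bash
python3 - <<'E'
from path import *
from h import plan
plan((488.5,-298,30),tool(-31,33)@FL,4,0)
from workcell import get_image
import cv2
z=[]
for n,(x,y) in(("top",(410,170)),("scene",(360,230))):
    d=get_image(n);z.append(cv2.resize(d["pixels"][y:y+90,x:x+90,::-1],None,fx=4.4,fy=4.4,interpolation=cv2.INTER_CUBIC))
cv2.imwrite("pics/pre2.png",np.hstack(z))
E
```

```text
t 9.57 tcp [ 384.2 -233.5  225.4] -> [ 412.4 -252.3  166.7] dpos [ 28.2 -18.8 -58.7] rot [ 0.95 -0.11 -2.86]
per row 4 [ 0.141 -0.094 -0.294] [ 0.059 -0.007 -0.179] w 87.9 f [-0.3  1.1  0. ] g 0.0
```

View pics/pre2.png

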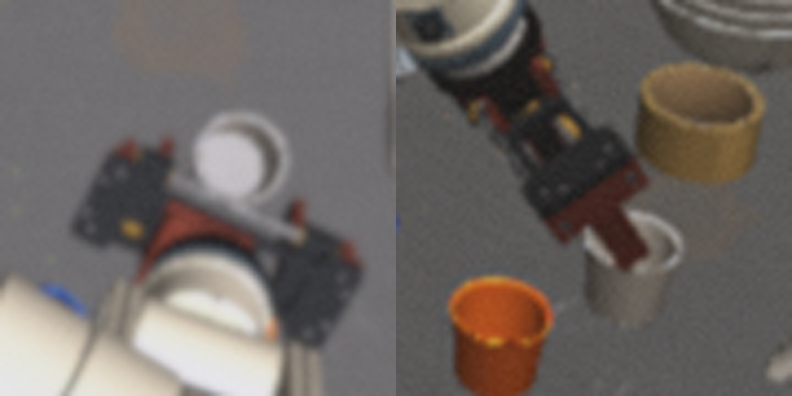

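The picture shows the fingers to either side of the steel cup, at top-crop left finger (145,150) and right (310,215), with nothing touched. Going down and closing.

Emit:
step_arm --targets '[[[0.14,-0.094,-0.294,0.06,0,-0.18,1],[0.14,-0.094,-0.294,0.06,0,-0.18,1],[0.14,-0.094,-0.294,0.06,0,-0.18,1],[0.14,-0.094,-0.294,0.06,0,-0.18,1],[0,0,0,0,0,0,1]]]'

```text
t: 10.3
ee_pos: [412.4, -252.3, 165.9]
orientation: [2.772, -0.763, 0.817]
ft_force: [-0.2, -0.4, 0.4]
width: 87.8
grasp_force: 0.0
```

Emit:
step_arm --targets '[[[0,0,0,0,0,0,0.5],[0,0,0,0,0,0,0.5],[0,0,0,0,0,0,0.5],[0,0,0,0,0,0,0.5],[0,0,0,0,0,0,0.5]]]'

```text
t: 10.92
ee_pos: [412.3, -252.1, 166.9]
orientation: [2.771, -0.764, 0.819]
ft_force: [-2.2, 2.3, 6.2]
width: 60.0
grasp_force: 29.1
```

```bash
python3 - <<'E'
from path import *
from h import plan
plan((488.5,-298,34),tool(-31,33)@FL,4,0)
from workcell import get_image,readout
print(np.round(readout.get_obs()["qpos"],3))
q1,e=ik((440,45,60),tool(-4,32)@FL,P0,[.1,.64,2.2,3.2,.3,-1.5]);print(np.round(q1,3),e)
q1,e=ik((521,28,34),tool(-4,32)@FL,P0,[.1,.64,2.2,3.2,.3,-1.5]);print(np.round(q1,3),e)
E
```

```text
t 10.93 tcp [ 412.3 -252.1  166.9] -> [ 412.4 -252.3  170.7] dpos [ 0.1 -0.1  3.8] rot [ 0.06 -0.08 -0.13]
per row 4 [ 0.001 -0.001  0.019] [ 0.004 -0.005 -0.008] w 60.0 f [-2.2  2.3  6.2] g 29.1
[-0.579  0.653  2.184  3.065  0.271 -1.532]
[ 0.15   0.542  2.429  3.448  0.393 -1.668] 4.784581619787787e-12
[ 0.072  0.64   2.256  3.384  0.318 -1.681] 1.1368683772161603e-15
```

Emit:
step_arm --targets '[[[0,0,0.1,0,0,0,0.5],[0,0,0.25,0,0,0,0.5],[0,0.1,0.25,0,0,0,0.5],[0,0.3,0.2,0,0,0.1,0.5],[0,0.5,0.15,0,0,0.3,0.5]]]'

```text
t: 11.55
ee_pos: [412.4, -207.0, 215.2]
orientation: [2.787, -0.728, 0.825]
ft_force: [-0.5, 0.4, -0.6]
width: 60.4
grasp_force: 29.4
```

```bash
python3 - <<'E'
from path import *
from h import plan
plan((465,38,80),tool(-4,32)@FL,10,0)
E
```

```text
t 11.55 tcp [ 412.4 -207.   215.2] -> [378.8  44.  218.2] dpos [-33.6 251.    3. ] rot [ 0.37  0.93 25.31]
per row 10 [-0.067  0.502  0.006] [0.009 0.023 0.633] w 60.4 f [-0.5  0.4 -0.6] g 29.4
```

Emit:
step_arm --targets '[[[-0.067,0.5,0,0,0,0.63,0.5],[-0.067,0.5,0,0,0,0.63,0.5],[-0.067,0.5,0,0,0,0.63,0.5],[-0.067,0.5,0,0,0,0.63,0.5],[-0.067,0.5,0,0,0,0.63,0.5]]]'

```text
t: 12.18
ee_pos: [395.3, -81.2, 214.6]
orientation: [2.905, -0.423, 0.858]
ft_force: [0.1, -0.2, -0.2]
width: 60.5
grasp_force: 29.4
```

Emit:
step_arm --targets '[[[-0.067,0.5,0,0,0,0.63,0.5],[-0.067,0.5,0,0,0,0.63,0.5],[-0.067,0.5,0,0,0,0.63,0.5],[-0.067,0.5,0,0,0,0.63,0.5],[-0.067,0.5,0,0,0,0.63,0.5]]]'

```text
t: 12.8
ee_pos: [378.5, 43.8, 214.6]
orientation: [2.991, -0.104, 0.884]
ft_force: [0.2, 0.8, -0.8]
width: 60.4
grasp_force: 29.4
```

```bash
python3 - <<'E'
from path import *
from h import plan
from workcell import readout
plan((465,38,35),tool(-4,33)@FL,5,0)
plan((521,28,34),tool(-4,33)@FL,5,0)
print(np.round(readout.get_obs()["qpos"],3))
E
```

```text
t 12.8 tcp [378.5  43.8 214.6] -> [376.4  44.2 171.7] dpos [ -2.1   0.4 -42.9] rot [ 0.06 -0.06 -0.01]
per row 5 [-0.008  0.001 -0.172] [ 0.003 -0.003 -0.001] w 60.4 f [ 0.2  0.8 -0.8] g 29.4
t 12.8 tcp [378.5  43.8 214.6] -> [432.4  34.2 170.7] dpos [ 53.9  -9.6 -43.9] rot [ 0.06 -0.06 -0.01]
per row 5 [ 0.216 -0.039 -0.176] [ 0.003 -0.003 -0.001] w 60.4 f [ 0.2  0.8 -0.8] g 29.4
[ 0.118  0.486  2.395  3.471  0.323 -1.726]
```

Emit:
step_arm --targets '[[[0,0,-0.25,0,0,0,0.5],[0,0,-0.25,0,0,0,0.5],[0,0,-0.2,0,0,0,0.5],[0,0,-0.1,0,0,0,0.5],[0,0,-0.07,0,0,0,0.5]]]'

```text
t: 13.42
ee_pos: [378.8, 42.8, 170.3]
orientation: [2.99, -0.106, 0.883]
ft_force: [-0.4, -0.8, -0.2]
width: 60.4
grasp_force: 29.4
```

Emit:
step_arm --targets '[[[0.2,-0.04,0,0,0,0,0.5],[0.25,-0.04,0,0,0,0,0.5],[0.25,-0.04,0,0,0,0,0.5],[0.25,-0.04,0,0,0,0,0.5],[0.13,-0.03,0,0,0,0,0.5]]]'

```text
t: 14.05
ee_pos: [433.9, 33.1, 170.5]
orientation: [2.99, -0.107, 0.884]
ft_force: [-0.4, -0.9, -0.9]
width: 60.5
grasp_force: 29.4
```

Emit:
step_arm --targets '[[[0,0,-0.03,0,0,0,0.5],[0,0,-0.03,0,0,0,0.5],[0,0,0,0,0,0,0.5],[0,0,0,0,0,0,0.5],[0,0,0,0,0,0,0.5]]]'

```text
t: 14.68
ee_pos: [432.5, 33.3, 167.3]
orientation: [2.991, -0.106, 0.882]
ft_force: [-2.4, -1.1, 2.3]
width: 60.4
grasp_force: 29.4
```

```bash
python3 - <<'E'
from path import *
from h import *
plan((521,28,34),tool(-4,33)@FL,5,0)
from workcell import get_image
z=[]
for n,(x,y) in(("top",(320,135)),("scene",(300,180))):
    d=get_image(n);np.savez(n+"2.npz",**d);z.append(cv2.resize(d["pixels"][y:y+85,x:x+90,::-1],None,fx=4.4,fy=4.4,interpolation=cv2.INTER_CUBIC))
cv2.imwrite("pics/place.png",np.hstack(z))
E
```

```text
t 14.68 tcp [432.5  33.3 167.3] -> [432.4  34.2 170.7] dpos [-0.   0.9  3.4] rot [ 0.09 -0.14  0.09]
per row 5 [-0.     0.004  0.013] [ 0.004 -0.007  0.004] w 60.4 f [-2.4 -1.1  2.3] g 29.4
```

View pics/place.png

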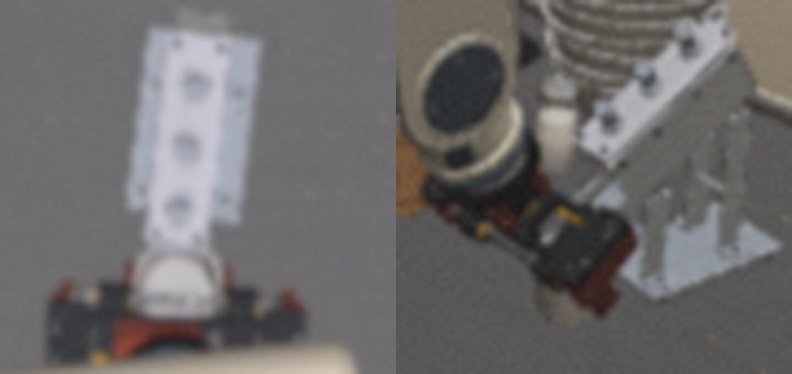

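Emit:
step_arm --targets '[[[0,0,0,0,0,0,0.8],[0,0,0,0,0,0,1],[0,0,0,0,0,0,1],[-0.03,0,0.05,0,0,0,1],[-0.22,0.02,0.34,0,0,0,1]]]'

```text
t: 15.4
ee_pos: [420.3, 34.3, 186.6]
orientation: [2.991, -0.106, 0.881]
ft_force: [0.3, -0.7, 1.0]
width: 88.0
grasp_force: 0.0
```

Emit:
step_arm --targets '[[[-0.27,0.02,0.42,0,0,0,1],[-0.27,0.02,0.42,0,0,0,1],[0,0.2,0.4,0,0,0,1],[0,0.3,0.4,0,0,0,1],[0,0.3,0.4,0,0,0,1]]]'

```text
t: 16.02
ee_pos: [392.7, 67.8, 277.6]
orientation: [2.985, -0.107, 0.888]
ft_force: [0.1, -0.6, 0.0]
width: 88.0
grasp_force: 0.0
```

```bash
cat >> path.py <<'E'
y_=np.radians(-10);U=np.array([np.cos(y_),np.sin(y_),0]);SS=.866*U+[0,0,.5];NN=-.5*U+[0,0,.866]
PIN=np.array([(554,25,174),(590.5,19,195.5),(627,12.5,217)])
MG=np.array([533-65*.917,241-65*.399,44.]);GH=44
def strike(i,al,up=0,FLi=FL): return PIN[i]+(GH+up)*NN-65*SS, tool(-10,30+al)@FLi
E
python3 - <<'E'
from path import *
from h import *
from workcell import get_image,readout
o=readout.get_obs();q0=o["qpos"];print(o["t"],np.round(o["ee_pos"],1),np.round(q0,3))
for al in(0,-8,-15):
    q,e=ik(MG,tool(23.5,al)@FL,P0,[.4,.6,1.9,0,.6,1.57]);print("pick",al,np.round(q,2),round(e,3))
    for i in range(3):
        q,e=ik(*strike(i,al,20),P0,[.05,.4,2.1,0,.3,1.57]);print(" hit",i,np.round(q,2),round(e,3))
d=get_image("top");im=d["pixels"];np.savez("top3.npz",**d)
np.savez("scene3.npz",**get_image("scene"))
g=im[180:225,335:390].astype(int);print(proj(d,(521,28,51)))
cv2.imwrite("pics/cupchk.png",np.hstack([cv2.resize(im[130:220,320:410,::-1],None,fx=4.4,fy=4.4,interpolation=cv2.INTER_CUBIC),cv2.resize(np.load("scene3.npz")["pixels"][180:270,300:390,::-1],None,fx=4.4,fy=4.4,interpolation=cv2.INTER_CUBIC)]))
E
```

```text
16.025 [392.7  67.8 277.6] [ 0.187  0.309  2.342  4.256  0.162 -2.463]
pick 0 [ 0.4   0.61  1.94 -0.    0.59  1.56] 0.0
 hit 0 [ 0.16  0.1   2.33 -0.68  0.26  2.53] 0.0
 hit 1 [ 0.13  0.11  2.25 -0.5   0.32  2.31] 0.0
 hit 2 [ 0.1   0.12  2.16 -0.38  0.38  2.17] 0.0
pick -8 [ 0.4   0.65  1.85 -0.    0.78  1.57] 0.0
 hit 0 [ 0.13  0.11  2.25 -0.28  0.42  2.11] 0.0
 hit 1 [ 0.1   0.13  2.17 -0.22  0.49  2.02] 0.0
 hit 2 [ 0.08  0.15  2.08 -0.18  0.55  1.96] 0.0
pick -15 [ 0.4   0.7   1.76 -0.    0.94  1.57] 0.0
 hit 0 [ 0.1   0.14  2.18 -0.13  0.57  1.95] 0.0
 hit 1 [ 0.08  0.16  2.09 -0.11  0.64  1.91] 0.0
 hit 2 [ 0.06  0.18  2.   -0.09  0.71  1.87] 0.0
[359.61842063 198.65986008]
```

View pics/cupchk.png

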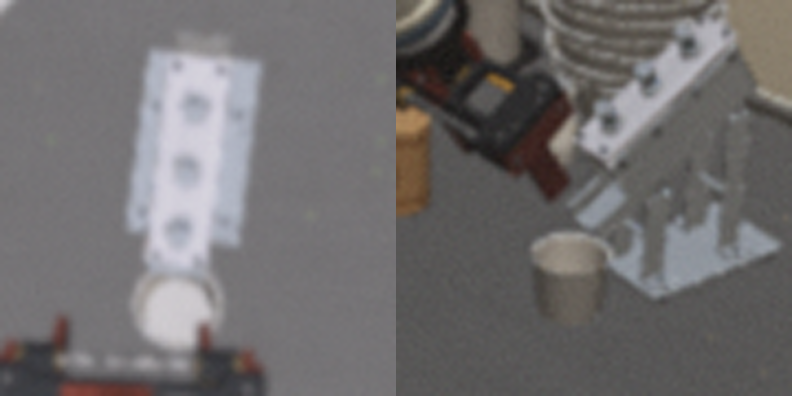

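```bash
python3 - <<'E'
from path import *
from h import *
from workcell import readout
q0=readout.get_obs()["qpos"]
q1,e=ik(MG,tool(23.5,-12)@FL,P0,[.4,.6,1.9,0,.6,1.57],90);print(np.round(q1,3),e)
n=20;qs=[]
for k in range(n+1):
    u=k/n;q=q0+(q1-q0)*u; q[4]=q0[4]+(q1[4]-q0[4])*u**2+.15*np.sin(np.pi*u); qs.append(q)
print(np.round([q[4] for q in qs],2))
rows(qs,per=2)
E
```

```text
[ 4.040e-01  5.480e-01  1.750e+00 -1.000e-03  1.053e+00  1.566e+00] 3.6902889598289246e-10
[0.16 0.19 0.22 0.25 0.29 0.32 0.36 0.41 0.45 0.49 0.54 0.58 0.63 0.67
 0.72 0.77 0.82 0.87 0.93 0.99 1.05]
[0.383, 0.182, 0.117, 0.109, -0.914, 0.358] tip [555.  88. 149.] tcp [437.  88. 287.] rv [-2.939  0.042 -1.085]
[0.358, 0.266, 0.141, 0.442, -0.932, 0.586] tip [608. 133. 180.] tcp [473. 114. 301.] rv [-2.783 -0.044 -1.236]
[0.284, 0.352, 0.141, 0.759, -0.678, 0.9] tip [643. 197. 211.] tcp [502. 150. 315.] rv [-2.588 -0.153 -1.298]
[0.17, 0.403, 0.106, 0.883, -0.155, 1.204] tip [651. 273. 232.] tcp [518. 190. 326.] rv [-2.402 -0.279 -1.235]
[0.044, 0.39, 0.04, 0.686, 0.509, 1.383] tip [629. 344. 237.] tcp [523. 229. 330.] rv [-2.272 -0.41  -1.051]
[-0.055, 0.305, -0.04, 0.15, 1.115, 1.349] tip [585. 393. 222.] tcp [517. 259. 326.] rv [-2.228 -0.533 -0.775]
[-0.096, 0.164, -0.107, -0.63, 1.462, 1.074] tip [532. 406. 190.] tcp [508. 276. 315.] rv [-2.284 -0.635 -0.449]
[-0.064, -0.001, -0.134, -1.491, 1.415, 0.603] tip [488. 377. 152.] tcp [501. 276. 302.] rv [-2.448 -0.702 -0.118]
[0.033, -0.151, -0.102, -2.25, 0.93, 0.041] tip [470. 311. 120.] tcp [505. 261. 292.] rv [-2.72  -0.714  0.164]
[0.17, -0.245, -0.001, -2.759, 0.05, -0.474] tip [487. 221. 113.] tcp [522. 236. 291.] rv [ 3.018  0.628 -0.317]
```

```bash
python3 - <<'E'
from path import *
from workcell import readout
q0=readout.get_obs()["qpos"]
q1,e=ik(MG,tool(23.5,-12)@FL,P0,[.4,.6,1.9,0,.6,1.57],90)
n=30;qs=[]
for k in range(n+1):
    u=k/n;q=q0+(q1-q0)*u; v=min(1,k/20); q[3]=q0[3]*(1-v)+q1[3]*v; q[5]=q0[5]*(1-v)+q1[5]*v
    q[4]=q0[4]+.06*min(1,k/6)+(q1[4]-q0[4]-.06)*max(0,(k-13)/17)**1.2; qs.append(q)
rows(qs,per=5)
rows(qs,per=3)
E
```

```text
[0.232, 0.182, 0.071, 0.322, -0.5, 0.462] tip [580. 141. 162.] tcp [457. 115. 293.] rv [-2.796 -0.077 -1.102]
[0.113, 0.203, 0.013, 0.3, 0.165, 0.583] tip [591. 229. 163.] tcp [485. 166. 296.] rv [-2.655 -0.283 -0.949]
[0.055, 0.125, -0.031, -0.146, 0.504, 0.401] tip [570. 266. 136.] tcp [499. 197. 289.] rv [-2.701 -0.45  -0.669]
[0.045, -0.034, -0.045, -0.942, 0.601, -0.053] tip [547. 201. 100.] tcp [510. 189. 277.] rv [-3.045 -0.52  -0.333]
[0.033, 0.097, 0.015, -0.199, 0.542, 0.102] tip [521. 214.  99.] tcp [518. 213. 281.] rv [-3.085 -0.584 -0.024]
[0.013, 0.093, 0.041, -0.244, 0.597, 0.102] tip [487. 221. 113.] tcp [522. 236. 291.] rv [ 3.018  0.628 -0.317]
[0.251, 0.163, 0.075, 0.243, -0.585, 0.408] tip [554. 103. 148.] tcp [437.  94. 287.] rv [-2.901  0.005 -1.06 ]
[0.191, 0.217, 0.061, 0.439, -0.304, 0.582] tip [588. 162. 167.] tcp [465. 127. 296.] rv [-2.746 -0.121 -1.1  ]
[0.107, 0.205, 0.009, 0.298, 0.201, 0.6] tip [593. 216. 166.] tcp [481. 157. 297.] rv [-2.664 -0.245 -0.996]
[0.073, 0.148, -0.021, -0.018, 0.406, 0.448] tip [586. 247. 154.] tcp [492. 180. 294.] rv [-2.664 -0.351 -0.852]
[0.044, 0.116, -0.035, -0.196, 0.556, 0.393] tip [570. 266. 136.] tcp [499. 197. 289.] rv [-2.701 -0.45  -0.669]
[0.018, 0.016, -0.057, -0.712, 0.74, 0.148] tip [546. 246. 110.] tcp [502. 199. 280.] rv [-2.853 -0.52  -0.429]
[0.071, -0.04, -0.015, -0.941, 0.401, -0.138] tip [543. 204.  99.] tcp [512. 193. 278.] rv [-3.054 -0.533 -0.275]
[0.033, 0.097, 0.015, -0.199, 0.543, 0.102] tip [527. 212.  98.] tcp [517. 208. 280.] rv [-3.078 -0.571 -0.09 ]
[0.02, 0.095, 0.029, -0.226, 0.578, 0.102] tip [508. 217. 103.] tcp [520. 222. 285.] rv [ 3.066  0.603 -0.11 ]
[0.01, 0.093, 0.046, -0.252, 0.605, 0.102] tip [487. 221. 113.] tcp [522. 236. 291.] rv [ 3.018  0.628 -0.317]
```

Emit:
step_arm --targets '[[[-0.05,0.4,0.2,0,0,1,1],[-0.05,0.4,0.2,0,0,1,1],[-0.05,0.4,0.1,0,0,1,1],[0,0.4,0,0,0,1,1],[0,0.4,0,0,0,1,1]]]'

```text
t: 16.75
ee_pos: [377.5, 167.5, 285.7]
orientation: [-2.905, -0.407, -0.896]
ft_force: [0.2, -0.6, -0.7]
width: 88.0
grasp_force: 0.0
```

```bash
python3 - <<'E'
from path import *
from workcell import readout
o=readout.get_obs();q0=o["qpos"];print(np.round(q0,3),np.round(o["ee_pos"],1),o["t"])
q1,e=ik(MG,tool(23.5,-12)@FL,P0,[.4,.6,1.9,0,.6,1.57],90)
n=25;qs=[]
for k in range(n+1):
    u=k/n;q=q0+(q1-q0)*u; v=min(1,k/15); q[3]=q0[3]*(1-v)+q1[3]*v; q[5]=q0[5]*(1-v)+q1[5]*v
    w=min(1,k/5);q[4]=q0[4]*(1-w)+.2*w+(q1[4]-.2)*max(0,(k-9)/16)**1.1; qs.append(q)
rows(qs,per=5)
E
```

```text
[ 0.415  0.301  2.318  4.016  0.109 -2.332] [377.5 167.5 285.7] 16.75
[0.221, 0.187, 0.071, 0.504, -0.321, 0.37] tip [547. 282. 170.] tcp [439. 217. 301.] rv [-2.645 -0.491 -1.022]
[0.095, 0.115, -0.025, 0.02, 0.516, 0.375] tip [536. 324. 148.] tcp [462. 246. 295.] rv [-2.627 -0.609 -0.737]
[0.084, -0.095, -0.063, -1.018, 0.694, -0.188] tip [521. 238. 102.] tcp [483. 222. 279.] rv [-3.013 -0.634 -0.341]
[0.083, 0.031, 0.012, -0.24, 0.554, -0.007] tip [506. 231. 100.] tcp [504. 230. 282.] rv [-3.073 -0.643 -0.023]
[0.071, 0.025, 0.038, -0.254, 0.589, -0.007] tip [487. 221. 113.] tcp [522. 236. 291.] rv [ 3.018  0.628 -0.317]
```

Emit:
step_arm --targets '[[[0.22,0.19,0.1,0.5,-0.32,0.37,1],[0.22,0.19,0.1,0.5,-0.32,0.37,1],[0.22,0.19,0.1,0.5,-0.32,0.37,1],[0.22,0.19,0.1,0.5,-0.32,0.37,1],[0.22,0.19,0.1,0.5,-0.32,0.37,1]]]'

```text
t: 17.38
ee_pos: [425.6, 208.7, 306.3]
orientation: [-2.678, -0.478, -1.012]
ft_force: [-0.2, -0.0, -0.1]
width: 87.8
grasp_force: 0.0
```

Emit:
step_arm --targets '[[[0.095,0.115,0.05,0.02,0.516,0.375,1],[0.095,0.115,0.05,0.02,0.516,0.375,1],[0.095,0.115,0.05,0.02,0.516,0.375,1],[0.095,0.115,0.05,0.02,0.516,0.375,1],[0.095,0.115,0.05,0.02,0.516,0.375,1]]]'

```text
t: 18.0
ee_pos: [441.7, 230.1, 315.1]
orientation: [-2.657, -0.567, -0.811]
ft_force: [-0.7, -0.6, -0.7]
width: 87.8
grasp_force: 0.0
```

```bash
python3 - <<'E'
from path import *
from workcell import readout
o=readout.get_obs();q0=o["qpos"];print(np.round(q0,3),np.round(o["ee_pos"],1),o["t"])
q1,e=ik(MG,tool(23.5,-12)@FL,P0,[.4,.6,1.9,0,.6,1.57],90)
n=15;qs=[]
for k in range(n+1):
    u=k/n;q=q0+(q1-q0)*u; v=min(1,k/6); q[3]=q0[3]*(1-v)+q1[3]*v; q[5]=q0[5]*(1-v)+q1[5]*v
    qs.append(q)
rows(qs,per=5)
E
```

```text
[0.411 0.331 2.142 1.373 0.18  0.25 ] [441.7 230.1 315.1] 18.0
[0.085, -0.008, -0.077, -0.663, 0.826, 0.08] tip [503. 266. 119.] tcp [467. 229. 294.] rv [-2.896 -0.653 -0.36 ]
[0.121, -0.009, -0.018, -0.541, 0.526, -0.091] tip [501. 229. 107.] tcp [498. 227. 289.] rv [-3.071 -0.643 -0.036]
[0.096, 0.036, 0.009, -0.263, 0.612, -0.007] tip [487. 221. 113.] tcp [522. 236. 291.] rv [ 3.018  0.628 -0.317]
```

Emit:
step_arm --targets '[[[0.085,-0.008,-0.04,-0.663,0.826,0.08,1],[0.085,-0.008,-0.04,-0.663,0.826,0.08,1],[0.085,-0.008,-0.04,-0.663,0.826,0.08,1],[0.085,-0.008,-0.04,-0.663,0.826,0.08,1],[0.085,-0.008,-0.04,-0.663,0.826,0.08,1]]]'

```text
t: 18.62
ee_pos: [459.9, 229.0, 306.5]
orientation: [-2.863, -0.642, -0.422]
ft_force: [-0.5, -0.7, -0.4]
width: 87.7
grasp_force: 0.0
```

Emit:
step_arm --targets '[[[0.12,-0.009,-0.018,-0.541,0.526,-0.091,1],[0.12,-0.009,-0.018,-0.541,0.526,-0.091,1],[0.12,-0.009,-0.018,-0.541,0.526,-0.091,1],[0.12,-0.009,-0.018,-0.541,0.526,-0.091,1],[0.12,-0.009,-0.018,-0.541,0.526,-0.091,1]]]'

```text
t: 19.25
ee_pos: [490.2, 226.5, 302.0]
orientation: [-3.046, -0.632, -0.107]
ft_force: [-0.4, 0.6, 0.1]
width: 87.8
grasp_force: 0.0
```

```bash
python3 - <<'E'
from path import *
from h import *
from workcell import readout,get_image
o=readout.get_obs();print(np.round(o["qpos"],3))
plan(MG,tool(23.5,-12)@FL,5,70)
plan(MG,tool(23.5,-12)@FL,5,0)
E
```

```text
[0.408 0.435 1.908 0.021 0.726 1.554]
t 19.25 tcp [490.2 226.5 302. ] -> [517.8 234.4 271.9] dpos [ 27.7   7.8 -30.1] rot [-7.17 14.53  0.13]
per row 5 [ 0.111  0.031 -0.121] [-0.359  0.726  0.007] w 87.8 f [-0.4  0.6  0.1] g 0.0
t 19.25 tcp [490.2 226.5 302. ] -> [504.5 228.6 203.4] dpos [ 14.3   2.  -98.6] rot [-7.17 14.53  0.13]
per row 5 [ 0.057  0.008 -0.394] [-0.359  0.726  0.007] w 87.8 f [-0.4  0.6  0.1] g 0.0
```

```bash
python3 - <<'E'
from path import *
from h import *
plan(MG,tool(23.5,-8)@FL,5,60)
R=tool(23.5,-8);print(R[:,2]*60/50)
E
```

```text
t 19.25 tcp [490.2 226.5 302. ] -> [501.9 227.4 264.8] dpos [ 11.7   0.9 -37.2] rot [-5.58 10.86  0.1 ]
per row 5 [ 0.047  0.004 -0.149] [-0.279  0.543  0.005] w 87.8 f [-0.4  0.6  0.1] g 0.0
[-0.15315611 -0.06659417 -1.18832168]
```

Emit:
step_arm --targets '[[[0.047,0.004,-0.15,-0.279,0.543,0,1],[0.047,0.004,-0.15,-0.279,0.543,0,1],[0.047,0.004,-0.15,-0.279,0.543,0,1],[0.047,0.004,-0.15,-0.279,0.543,0,1],[0.047,0.004,-0.15,-0.279,0.543,0,1]]]'

```text
t: 19.88
ee_pos: [501.9, 228.8, 265.0]
orientation: [3.047, 0.633, -0.213]
ft_force: [0.0, 0.1, 0.2]
width: 87.6
grasp_force: 0.0
```

Emit:
step_arm --targets '[[[-0.038,-0.017,-0.3,0,0,0,1],[-0.038,-0.017,-0.3,0,0,0,1],[-0.038,-0.017,-0.3,0,0,0,1],[-0.038,-0.017,-0.28,0,0,0,1],[0,0,0,0,0,0,0.5]]]'

```text
t: 20.5
ee_pos: [493.5, 225.2, 205.3]
orientation: [3.048, 0.633, -0.212]
ft_force: [0.2, -0.1, -0.0]
width: 80.9
grasp_force: 0.0
```

Emit:
step_arm --targets '[[[0,0,0,0,0,0,0.15],[0,0,0,0,0,0,0.15],[0,0,0,0,0,0,0.15],[0,0,0,0,0,0,0.15],[0,0,0,0,0,0,0.15]]]'

```text
t: 21.12
ee_pos: [494.2, 225.5, 206.7]
orientation: [3.048, 0.634, -0.208]
ft_force: [-0.3, -0.3, -0.7]
width: 31.4
grasp_force: 0.0
```

Emit:
step_arm --targets '[[[0,0,0,0,0,0,0],[0,0,0,0,0,0,0],[0,0,0,0,0,0,0],[0,0,0,0,0,0,0],[0,0,0.02,0,0,0,0]]]'

```text
t: 21.75
ee_pos: [494.1, 225.5, 207.4]
orientation: [3.048, 0.633, -0.209]
ft_force: [0.6, -0.5, -2.1]
width: 19.7
grasp_force: 29.8
```

Emit:
step_arm --targets '[[[0,0,0.2,0,0,0,0],[0,0,0.4,0,0,0,0],[0,0,0.5,0,0,0,0],[0,0,0.5,0,0,0,0],[0,0,0.5,0,0,0,0]]]'

```text
t: 22.38
ee_pos: [494.0, 225.4, 313.9]
orientation: [3.048, 0.634, -0.208]
ft_force: [0.8, 0.7, -1.3]
width: 19.9
grasp_force: 29.8
```

```bash
python3 - <<'E'
from path import *
from h import *
from workcell import readout
print(np.round(readout.get_obs()["moment"],2))
for u in (60,):
    G,R=strike(0,-8,u);plan(G,R,15)
E
```

```text
[-0.1   0.13 -0.02]
t 22.38 tcp [494.  225.4 313.9] -> [387.2  54.4 382.7] dpos [-106.8 -171.    68.8] rot [  3.17 -29.99 -32.79]
per row 15 [-0.142 -0.228  0.092] [ 0.053 -0.5   -0.547] w 19.9 f [ 0.8  0.7 -1.3] g 29.8
```

Emit:
step_arm --targets '[[[-0.14,-0.2,0.2,0.053,-0.5,-0.547,0],[-0.14,-0.2,0.2,0.053,-0.5,-0.547,0],[-0.14,-0.2,0.2,0.053,-0.5,-0.547,0],[-0.14,-0.2,0.2,0.053,-0.5,-0.547,0],[-0.14,-0.2,0.2,0.053,-0.5,-0.547,0]]]'

```text
t: 23.0
ee_pos: [458.5, 174.7, 363.1]
orientation: [3.097, 0.332, 0.064]
ft_force: [0.3, 0.3, -1.8]
width: 19.7
grasp_force: 29.8
```

Emit:
step_arm --targets '[[[-0.14,-0.24,0.1,0.053,-0.5,-0.547,0],[-0.14,-0.24,0.1,0.053,-0.5,-0.547,0],[-0.14,-0.24,0.1,0.053,-0.5,-0.547,0],[-0.14,-0.24,0.1,0.053,-0.5,-0.547,0],[-0.14,-0.24,0.1,0.053,-0.5,-0.547,0]]]'

```text
t: 23.62
ee_pos: [423.6, 114.7, 387.8]
orientation: [3.094, 0.031, 0.332]
ft_force: [0.5, -0.2, -2.4]
width: 19.9
grasp_force: 29.8
```

```bash
sed -i 's/GH=44/GH=46/' path.py; python3 - <<'E'
from path import *
from h import *
from workcell import readout
print(np.round(readout.get_obs()["qpos"],2))
G,R=strike(0,-8,40);plan(G,R,5)
E
```

```text
[ 0.26  0.14  2.09 -0.12  0.72  1.9 ]
t 23.62 tcp [423.6 114.7 387.8] -> [396.1  52.8 367.1] dpos [-27.6 -61.8 -20.7] rot [  1.04  -9.88 -10.76]
per row 5 [-0.11  -0.247 -0.083] [ 0.052 -0.494 -0.538] w 19.9 f [ 0.5 -0.2 -2.4] g 29.8
```

Emit:
step_arm --targets '[[[-0.11,-0.247,-0.08,0.052,-0.494,-0.538,0],[-0.11,-0.247,-0.08,0.052,-0.494,-0.538,0],[-0.11,-0.247,-0.08,0.052,-0.494,-0.538,0],[-0.11,-0.247,-0.08,0.052,-0.494,-0.538,0],[-0.11,-0.247,-0.08,0.052,-0.494,-0.538,0]]]'

```text
t: 24.25
ee_pos: [396.1, 53.0, 367.7]
orientation: [3.04, -0.266, 0.591]
ft_force: [-0.0, 0.3, -2.0]
width: 19.6
grasp_force: 29.8
```

```bash
python3 - <<'E'
from path import *
from h import *
from workcell import readout,get_image
G,R=strike(0,-8,20);plan(G,R,2)
o=readout.get_obs();Rt=Ro.from_rotvec(o["orientation"])
z=[]
# predicted mallet face centre / top centre
Gn=o["ee_pos"]+Rt.apply([0,0,163]);face=Gn-46*NN+65*SS;topc=face+84*NN
for n,(x,y) in(("top",(320,135)),("scene",(300,150))):
    d=get_image(n);np.savez(n+"4.npz",**d);c=cv2.resize(d["pixels"][y:y+90,x:x+90,::-1],None,fx=4.4,fy=4.4,interpolation=cv2.INTER_CUBIC)
    for p in(face,topc,PIN[0]):
        a=(proj(d,p)-[x,y]+.5)*4.4;cv2.circle(c,tuple(int(v) for v in a),3,(0,255,0),1)
    z.append(c)
cv2.imwrite("pics/hit.png",np.hstack(z))
E
```

```text
t 24.25 tcp [396.1  53.  367.7] -> [405.9  51.1 349.8] dpos [  9.8  -1.9 -17.9] rot [-0.01  0.01 -0.02]
per row 2 [ 0.098 -0.019 -0.179] [-0.002  0.001 -0.002] w 19.6 f [-0.   0.3 -2. ] g 29.8
```

View pics/hit.png

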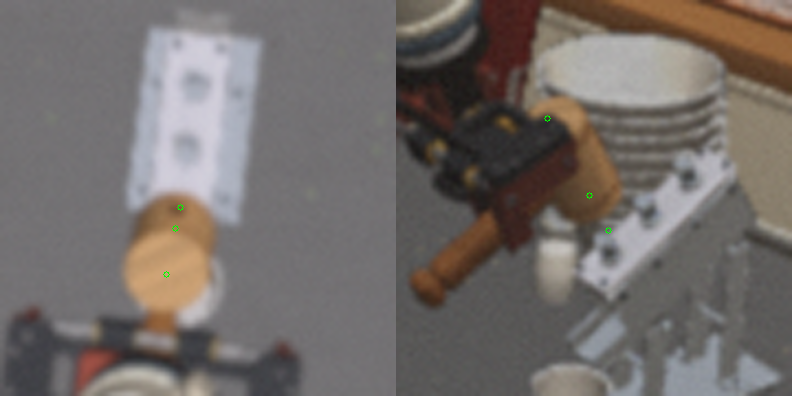

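The picture shows the mallet's top face centred at (168,273), against a prediction of (166,275), lined up over pin 1. Tapping now.

Emit:
step_arm --targets '[[[0.1,-0.017,-0.18,0,0,0,0],[0,0,0,0,0,0,0],[0.118,-0.021,-0.208,0,0,0,0],[0.118,-0.021,-0.208,0,0,0,0],[0,0,0,0,0,0,0]]]'

```text
t: 24.98
ee_pos: [413.7, 50.8, 336.7]
orientation: [3.041, -0.262, 0.584]
ft_force: [-0.2, -0.4, -1.7]
width: 19.8
grasp_force: 29.9
```

Emit:
step_arm --targets '[[[-0.118,0.021,0.208,0,0,0,0],[0,0,0,0,0,0,0],[0.12,-0.022,-0.22,0,0,0,0],[0.12,-0.021,-0.21,0,0,0,0],[0,0,0,0,0,0,0]]]'

```text
t: 25.6
ee_pos: [419.8, 49.5, 325.7]
orientation: [3.041, -0.262, 0.585]
ft_force: [-1.4, 0.6, 1.7]
width: 19.9
grasp_force: 30.0
```

Emit:
step_arm --targets '[[[-0.148,0.026,0.26,0,0,0,0],[0,0,0,0,0,0,0],[0.148,-0.026,-0.26,0,0,0,0],[0.108,-0.019,-0.19,0,0,0,0],[0,0,0,0,0,0,0]]]'

```text
t: 26.22
ee_pos: [424.8, 48.8, 316.1]
orientation: [3.041, -0.261, 0.585]
ft_force: [-3.9, 2.8, 2.1]
width: 19.6
grasp_force: 30.0
```

```bash
cat > look.py <<'E'
from path import *
from h import *
from workcell import readout,get_image
def look():
    o=readout.get_obs();Gn=o["ee_pos"]+Ro.from_rotvec(o["orientation"]).apply([0,0,163])
    print(o["t"],[round(float((Gn-P-46*NN+65*SS)@NN),1) for P in PIN],"along",[round(float((Gn-P-46*NN+65*SS)@SS),1) for P in PIN],np.round(o["ft_force"],1))
    for n,(x0,x1,y0,y1) in(("top",(340,385,135,225)),("scene",(325,385,180,265))):
        im=get_image(n)["pixels"][y0:y1,x0:x1];h=cv2.cvtColor(im,cv2.COLOR_RGB2HSV)
        m=((h[...,0]>8)&(h[...,0]<28)&(h[...,1]>130)&(h[...,2]>110)).astype(np.uint8)
        k,l,st,ce=cv2.connectedComponentsWithStats(m)
        print(n,[(int(s[4]),*(np.round(c+[x0,y0]).astype(int).tolist())) for s,c in zip(st[1:],ce[1:]) if s[4]>2])
E
python3 -c "from look import *;look()"
```

```text
26.225 [-18.6, -18.7, -18.8] along [-1.1, -43.8, -86.7] [-3.9  2.8  2.1]
top [(3, 360, 178)]
scene [(33, 351, 196), (6, 326, 212), (15, 342, 228)]
```

Emit:
step_arm --targets '[[[-0.2,0.035,0.35,0,0,0,0],[-0.2,0.035,0.35,0,0,0,0],[0,0,0,0,0,0,0],[0,0,0,0,0,0,0],[0,0,0,0,0,0,0]]]'

```text
t: 26.95
ee_pos: [405.1, 52.1, 351.5]
orientation: [3.041, -0.262, 0.586]
ft_force: [-0.4, -0.5, -2.9]
width: 19.7
grasp_force: 30.0
```

```bash
python3 - <<'E'
from look import *
look()
for n in("top","scene"):
    d=get_image(n);np.savez(n+"5.npz",**d)
    h=cv2.cvtColor(d["pixels"],cv2.COLOR_RGB2HSV);m=((h[...,0]<22)&(h[...,1]>90)&(h[...,2]>60)).astype(np.uint8)
    roi=np.zeros_like(m)
    if n=="top":roi[150:235,335:385]=1;m*=roi*(h[...,2]>165)
    else: roi[150:235,290:365]=1;m*=roi
    k,l,st,ce=cv2.connectedComponentsWithStats(m);print(n,[(s.tolist(),np.round(c,1).tolist()) for s,c in zip(st[1:],ce[1:]) if s[4]>10])
d4=np.load("top4.npz")
o=readout.get_obs();Gn=o["ee_pos"]+Ro.from_rotvec(o["orientation"]).apply([0,0,163]);d=np.load("top5.npz")
for t in(-20,-10,0,10,20):
    a=np.radians(t);n2=np.cos(a)*NN+np.sin(a)*SS;s2=np.cos(a)*SS-np.sin(a)*NN
    print(t,"top centre",np.round(proj(d,Gn+65*s2+38*n2),1),"face",np.round(proj(d,Gn+65*s2-46*n2),1))
E
```

```text
26.95 [22.0, 21.9, 21.8] along [-0.5, -43.3, -86.2] [-0.4 -0.5 -2.9]
top [(4, 360, 182), (3, 359, 186), (3, 358, 207)]
scene [(10, 343, 183), (5, 346, 188), (12, 349, 193)]
top [([349, 178, 19, 28, 335], [358.6, 193.3])]
scene [([321, 150, 44, 26, 346], [339.6, 155.5]), ([304, 175, 5, 4, 14], [306.3, 176.2]), ([328, 175, 24, 27, 315], [340.9, 190.0]), ([325, 180, 5, 4, 12], [326.8, 181.2]), ([290, 184, 11, 7, 33], [293.4, 186.2]), ([309, 185, 3, 6, 11], [309.8, 187.4]), ([306, 201, 20, 23, 188], [316.2, 212.4])]
-20 top centre [356.3 203.1] face [359.5 183.5]
-10 top centre [357.  198.7] face [359.6 183.5]
0 top centre [357.6 194.8] face [359.6 184.4]
10 top centre [358.1 191.4] face [359.5 186. ]
20 top centre [358.6 188.6] face [359.2 188.3]
```

Emit:
step_arm --targets '[[[0.25,-0.043,0.145,0,0,0,0],[0.25,-0.043,0.145,0,0,0,0],[0.24,-0.043,0.145,0,0,0,0],[0,0,0,0,0,0,0],[0,0,0,0,0,0,0]]]'

```text
t: 27.78
ee_pos: [441.7, 45.7, 373.7]
orientation: [3.041, -0.262, 0.587]
ft_force: [-1.1, -0.5, -2.5]
width: 19.5
grasp_force: 30.0
```

```bash
python3 - <<'E'
from look import *
look()
o=np.load("top0.npz")["pixels"]
for n,(x0,x1,y0,y1) in(("top",(348,374,190,216)),("scene",(325,355,225,260))):
    im=get_image(n)["pixels"][y0:y1,x0:x1];h=cv2.cvtColor(im,cv2.COLOR_RGB2HSV)
    m=(h[...,1]>70)&(h[...,0]<30);ys,xs=np.nonzero(m);print(n,m.sum(),xs.mean()+x0 if m.any() else 0,ys.mean()+y0 if m.any() else 0, [im[y,x].tolist() for y,x in list(zip(ys,xs))[::10]])
E
```

```text
27.775 [22.7, 22.6, 22.5] along [42.8, 0.0, -42.8] [-1.1 -0.5 -2.5]
top [(7, 361, 167)]
scene [(16, 358, 184), (13, 330, 196), (3, 325, 203)]
top 32 358.03125 191.90625 [[172, 142, 116], [162, 124, 93], [153, 110, 73], [82, 49, 48]]
scene 0 0 0 []
```

```bash
python3 - <<'E'
from look import *
im=get_image("top")["pixels"]
for a in(im,np.load("top3.npz")["pixels"]):
    h=cv2.cvtColor(a,cv2.COLOR_RGB2HSV)
    for y in range(188,214,2): print(y,' '.join("%3d/%2d/%3d"%tuple(h[y,x]) for x in range(348,374,3)))
    print()
E
```

```text
188 150/ 5/113  14/51/136  15/103/188  15/111/199  15/110/200  15/108/198  14/75/183 174/11/117 150/ 4/117
190 140/ 9/ 87 160/ 8/ 95  11/61/154  15/106/192  15/109/191  14/75/187   0/14/162 160/ 7/116 150/ 4/115
192 113/16/ 65 120/12/ 65  10/46/117  14/124/148  14/126/144   4/16/130 111/14/132 140/ 7/103   0/ 5/113
194 120/15/ 69 105/ 7/ 72  18/37/137   6/36/136  10/58/137 168/17/ 73 128/14/ 71 132/18/ 71   9/16/110
196 175/47/ 70 120/ 4/ 64  13/29/105   3/20/126   8/21/145   0/ 7/ 76 111/25/ 72 135/ 7/ 71   8/30/129
198   3/109/ 84 120/16/ 63 165/ 7/ 71   4/28/ 74  10/61/ 88 140/12/ 64 120/23/ 66   8/13/ 76  14/22/128
200   9/15/118  17/17/137  25/18/157  30/ 6/137  90/ 3/ 98 130/12/ 62 140/11/ 69  20/28/110   0/ 6/ 82
202  14/22/171  21/30/161  20/28/164  20/21/179  24/14/177  17/14/124  16/27/103  17/36/162  13/18/ 98
204  15/29/143  16/18/158  18/24/160  19/33/148  22/23/163  18/26/177  20/32/143  17/35/190  16/25/130
206  12/ 6/198   0/ 0/216  15/11/193  17/33/146  16/35/160  17/36/183  16/36/169  18/36/210  16/27/144
208 170/ 4/204  12/14/180  16/29/168  20/33/177  16/37/194  1
[... 887 characters left out ...]
8/156 160/ 4/202 143/ 5/208 144/ 6/206 144/ 6/205 150/ 5/201  10/ 5/156 140/ 6/120
202 165/ 4/118 168/ 8/159 156/ 6/202 130/ 4/206 145/ 7/207 144/ 6/202 170/13/183 170/ 5/154 165/ 4/116
204 150/ 2/118 135/ 3/147 135/ 5/201 144/ 6/208 143/ 5/205 144/ 7/193   1/51/125 158/ 7/139 150/ 2/117
206 140/ 6/119 135/ 8/125 144/ 7/178 138/ 6/199 143/ 5/201 165/ 5/189   2/85/108 173/ 9/120 150/ 6/119
208 150/ 4/116 150/ 6/118 150/ 6/129 140/ 5/165 158/ 6/177 150/ 3/161   1/80/ 93 158/10/103 150/ 2/103
210 135/ 5/113 140/ 6/121 150/ 4/123 150/ 4/118 135/ 8/136 150/ 7/115 174/21/ 61 120/12/ 62  10/11/ 70
212 150/ 6/128 143/ 7/150 150/ 7/153 150/ 6/129 128/ 6/158   8/ 9/120  15/ 7/ 70 115/24/ 63  15/15/ 70
```

Emit:
step_arm --targets '[[[0.2,-0.035,-0.35,0,0,0,0],[0.22,-0.038,-0.38,0,0,0,0],[0,0,0,0,0,0,0],[0,0,0,0,0,0,0],[-0.2,0.035,0.35,0,0,0,0]]]'

```text
t: 28.65
ee_pos: [452.6, 43.9, 354.8]
orientation: [3.041, -0.262, 0.585]
ft_force: [0.4, -0.1, -1.9]
width: 20.1
grasp_force: 30.0
```

```bash
python3 -c "from look import *;look()"
```

```text
28.65 [0.9, 0.7, 0.7] along [42.8, 0.0, -42.8] [ 0.4 -0.1 -1.9]
top [(4, 362, 166)]
scene [(6, 356, 181), (11, 360, 187), (11, 334, 199), (14, 326, 208)]
```

Emit:
step_arm --targets '[[[-0.2,0.035,0.35,0,0,0,0],[0.25,-0.043,0.145,0,0,0,0],[0.25,-0.043,0.145,0,0,0,0],[0.24,-0.043,0.145,0,0,0,0],[0,0,0,0,0,0,0]]]'

```text
t: 29.38
ee_pos: [481.4, 38.9, 394.6]
orientation: [3.041, -0.263, 0.59]
ft_force: [-0.2, -0.3, -0.7]
width: 19.5
grasp_force: 30.0
```

```bash
cat >> look.py <<'E'
def cup():
    h=cv2.cvtColor(get_image("top")["pixels"],cv2.COLOR_RGB2HSV)
    for y in range(186,214,2): print(y,' '.join("%3d/%3d/%3d"%tuple(h[y,x]) for x in range(348,374,3)))
E
python3 -c "from look import *;look();cup()"
```

```text
29.375 [20.6, 20.5, 20.4] along [88.5, 45.7, 2.8] [-0.2 -0.3 -0.7]
top [(7, 363, 152)]
scene [(13, 340, 188), (16, 334, 196), (6, 329, 200)]
186  17/ 26/158  21/ 29/151  18/ 30/154  18/ 29/157  21/ 24/168  22/ 16/179  15/ 12/126  17/ 31/149  14/ 36/179
188  18/ 21/160  10/  9/179  17/ 11/200  18/ 15/175  16/ 33/147  18/ 29/159  17/ 32/161  17/ 35/184  17/ 34/196
190  18/  6/211   0/  5/199  17/ 13/182  17/ 27/173  16/ 35/175  18/ 36/189  18/ 35/184  17/ 34/210  17/ 36/206
192  14/ 22/177  16/ 30/176  17/ 36/185  18/ 35/199  18/ 35/209  20/ 34/216  18/ 33/207  20/ 33/219  17/ 35/202
194  16/ 36/196  17/ 37/206  19/ 34/215  20/ 32/221  22/ 28/224  21/ 26/227  22/ 29/220  20/ 34/217  18/ 33/185
196  20/ 31/219  22/ 30/223  20/ 26/227  20/ 22/229  23/ 19/230  24/ 15/231  25/ 15/225  19/ 36/212  16/ 33/186
198  21/ 22/228  23/ 19/230  24/ 17/231  28/ 13/230  30/ 10/230  26/  9/231  30/  8/228  18/ 33/211  17/ 35/189
200  28/ 13/230  27/ 12/231  27/ 10/230  35/  7/231  30/  4/231  20/  3/231  15/  2/230  17/ 31/213  19/ 31/183
202  25/  7/231  36/  6/231  30/  3/230   0/  0/230 135/  2/231 130/  3/233 120/  3/233  21/ 23/210  18/ 32/194
204  30/  1/230   0/  0/231 130/  3/233 120/  3/233 128/  4/234 120/  5/234 126/  5/235  15/ 12/211  18/ 34/210
206 130/  3/233 120/  3/234 128/  4/235 120/  4/235 120/  4/235 120/  5/236 115/  6/236  10/  3/220  18/ 34/212
208 120/  5/235 126/  5/235 120/  5/235 120/  5/235 120/  5/235 120/  5/235 126/  5/235 150/  1/225  19/ 33/215
210 125/  6/236 120/  5/235 120/  5/235 120/  4/234 120/  4/235 120/  4/235 120/  3/233   0/  0/224  21/ 28/220
212 120/  5/235 126/  5/235 120/  3/233 130/  3/233 120/  1/232 120/  1/231  30/  1/230  30/  3/227  20/ 28/222
```

Emit:
step_arm --targets '[[[0.18,-0.03,-0.32,0,0,0,0],[0.22,-0.038,-0.38,0,0,0,0],[0,0,0,0,0,0,0],[0,0,0,0,0,0,0],[0,0,0,0,0,0,0]]]'

```text
t: 30.15
ee_pos: [498.8, 35.9, 359.3]
orientation: [3.041, -0.262, 0.585]
ft_force: [-5.0, 0.8, 0.2]
width: 19.9
grasp_force: 30.0
```

```bash
python3 -c "from look import *;look()"
```

```text
30.15 [-18.7, -18.9, -18.9] along [85.6, 42.8, -0.0] [-5.   0.8  0.2]
top [(7, 364, 149)]
scene [(13, 371, 184), (13, 344, 196), (15, 338, 204), (6, 333, 208), (18, 335, 238)]
```

Emit:
step_arm --targets '[[[-0.2,0.035,0.4,0,0,0,0],[-0.2,0.035,0.4,0,0,0,0],[0,0.6,0.3,0,0,0,0],[0,0.8,0,0,0,0,0],[0,0.8,0,0,0,0,0]]]'

```text
t: 30.88
ee_pos: [479.5, 150.2, 415.4]
orientation: [3.041, -0.263, 0.591]
ft_force: [0.6, -0.4, -2.4]
width: 19.7
grasp_force: 30.0
```

```bash
python3 -c "
from look import *;look();cup()
print(np.round(readout.get_obs()['qpos'],2))"
```

```text
30.875 [49.2, 49.0, 48.9] along [80.6, 37.8, -5.0] [ 0.6 -0.4 -2.4]
top [(73, 360, 200)]
scene []
186 114/ 16/ 79 120/  2/115 132/ 13/190 125/ 15/208 120/ 16/193 127/ 16/211 128/ 14/195 130/  6/122 110/ 12/129
188 120/ 15/ 83 140/  6/118 123/ 14/178 125/ 16/203 127/ 16/210 123/ 15/201 126/ 14/183 140/  7/114 135/  5/113
190 126/ 14/ 93 150/  2/114 118/ 19/171 115/ 18/182 118/ 17/195 120/ 15/188 124/ 13/162 150/  4/115 150/  4/115
192 120/  9/ 87 135/  4/125 120/  6/158 138/  8/160 123/ 14/166 120/ 11/157 125/ 10/155 150/  4/120 150/  5/113
194 130/  8/ 90 150/  3/146   4/ 13/153 162/  7/177   4/ 25/172  11/100/151 176/ 16/129 150/  6/134 140/  7/114
196 120/  5/ 96   0/  8/157   0/  7/175 162/  7/195  10/109/169  14/190/196  10/ 66/139 165/  3/147 150/  4/115
198 140/  7/105   9/ 12/150   4/ 23/180   6/ 50/175  13/164/160  14/195/197   8/ 48/166 165/  3/157 150/  4/116
200 150/  5/106   4/ 14/145  11/123/166  13/182/191  13/188/145  14/195/171   4/ 20/178 158/  6/157 135/  4/116
202 140/  7/104 168/  8/150  12/153/165  14/195/196  14/201/164  14/196/196   5/ 32/176 160/  5/146 150/  5/113
204 135/  5/108 150/  6/138   9/ 68/158  10/112/169  12/162/161  14/193/196   8/ 43/166 165/  4/138 160/  7/115
206 150/  2/110 150/  4/119 167/ 11/160 176/ 10/179   8/ 44/162  10/ 91/168   3/ 15/158 140/  6/119 165/  5/113
208 150/  7/113 135/  9/115 140/  6/127 144/  8/158 174/  8/167   0/ 10/155 150/  6/127 150/  7/115 158/  9/114
210 150/  4/114 135/  9/117 135/  9/116 150/  4/118 140/  6/124   0/  2/118 130/  7/115 140/  7/117 140/  7/114
212 150/  4/115 140/  7/113 150/  4/115 130/  7/113 150/  7/115 150/  2/114 150/  4/114 150/  4/116 135/  4/115
[ 0.33  0.18  1.98 -0.29  0.66  2.27]
```

```bash
python3 - <<'E'
from look import *
a=get_image("top")["pixels"];h=cv2.cvtColor(a,cv2.COLOR_RGB2HSV)
for y in range(191,210): print(y,' '.join("%3d"%(h[y,x,2] if h[y,x,1]>110 else 0) for x in range(350,370)))
plan((480,230,120),tool(15,-8)@FL,10)
E
```

```text
191   0   0   0   0   0   0   0   0   0   0   0   0   0   0   0   0   0   0   0   0
192   0   0   0   0   0   0   0   0   0   0   0   0   0   0   0   0   0   0   0   0
193   0   0   0   0   0   0   0   0   0   0   0   0   0   0   0   0   0   0   0   0
194   0   0   0   0   0   0   0   0   0   0   0   0   0   0   0   0   0   0   0   0
195   0   0   0   0   0   0   0   0   0   0   0 172 175 173 165   0   0   0   0   0
196   0   0   0   0   0   0   0   0   0   0   0 179 192 195 185 165   0   0   0   0
197   0   0   0   0   0   0   0   0   0   0 165 186 201 204 192 175   0   0   0   0
198   0   0   0   0   0   0   0   0   0   0 160 180 193 198 187 176   0   0   0   0
199   0   0   0   0   0   0 179 177 166 150 148 164 178 181 177   0   0   0   0   0
200   0   0   0   0 164 181 193 191 175 153 148 154 165 169 169   0   0   0   0   0
201   0   0   0   0 168 189 201 202 184 157 154 166 178 180 176   0   0   0   0   0
202   0   0   0   0 167 188 198 196 177 160 164 182 196 196 189   0   0   0   0   0
203   0   0   0   0 162 175 186 182 165 153 166 186 202 205 193   0   0   0   0   0
204   0   0   0   0   0   0 169 169   0 151 162 181 195 196 187   0   0   0   0   0
205   0   0   0   0   0   0   0   0   0   0   0 167 177 182 177   0   0   0   0   0
206   0   0   0   0   0   0   0   0   0   0   0   0   0   0   0   0   0   0   0   0
207   0   0   0   0   0   0   0   0   0   0   0   0   0   0   0   0   0   0   0   0
208   0   0   0   0   0   0   0   0   0   0   0   0   0   0   0   0   0   0   0   0
209   0   0   0   0   0   0   0   0   0   0   0   0   0   0   0   0   0   0   0   0
t 31.07 tcp [479.5 149.8 414.6] -> [501.9 235.9 281.4] dpos [  22.4   86.1 -133.2] rot [-1.35 30.1  24.17]
per row 10 [ 0.045  0.172 -0.266] [-0.034  0.752  0.604] w 19.8 f [ 0.3  0.4 -1.4] g 30.0
```

The cup holds three sweets, with highlights at (363,197), (356,201) and (363,203). Now the mallet goes back to its old place.

```bash
python3 - <<'E'
from look import *
R=tool(23.5,-8)@FL
G=np.array([494.1,225.5,206.8])+163*R[:,2]
plan(G+[0,0,50],R,12)
E
```

```text
t 31.07 tcp [479.5 149.8 414.6] -> [494.1 225.5 256.8] dpos [  14.6   75.7 -157.8] rot [-3.6  30.1  32.47]
per row 12 [ 0.024  0.126 -0.263] [-0.075  0.627  0.676] w 19.8 f [ 0.3  0.4 -1.4] g 30.0
```

Emit:
step_arm --targets '[[[0,0.25,-0.1,-0.075,0.627,0.676,0],[0,0.25,-0.1,-0.075,0.627,0.676,0],[0,0.25,-0.1,-0.075,0.627,0.676,0],[0,0.25,-0.1,-0.075,0.627,0.676,0],[0,0.25,-0.1,-0.075,0.627,0.676,0]]]'

```text
t: 31.7
ee_pos: [480.0, 210.9, 389.2]
orientation: [3.097, 0.112, 0.256]
ft_force: [0.5, -0.2, -0.9]
width: 19.8
grasp_force: 30.0
```

Emit:
step_arm --targets '[[[0.04,0.04,-0.3,-0.075,0.627,0.676,0],[0.04,0.04,-0.3,-0.075,0.627,0.676,0],[0.04,0.04,-0.3,-0.075,0.627,0.676,0],[0.04,0.04,-0.3,-0.075,0.627,0.676,0],[0.04,0.04,-0.3,-0.075,0.627,0.676,0]]]'

```text
t: 32.33
ee_pos: [490.2, 220.6, 314.0]
orientation: [3.073, 0.484, -0.08]
ft_force: [0.6, -0.1, -2.1]
width: 19.7
grasp_force: 30.0
```

```bash
python3 - <<'E'
from look import *
R=tool(23.5,-8)@FL
G=np.array([494.1,225.5,206.8])+163*R[:,2]
plan(G+[0,0,10],R,5)
E
```

```text
t 32.33 tcp [490.2 220.6 314. ] -> [494.1 225.5 216.8] dpos [  3.9   4.9 -97.2] rot [-0.55  4.96  5.51]
per row 5 [ 0.016  0.02  -0.389] [-0.028  0.248  0.276] w 19.7 f [ 0.6 -0.1 -2.1] g 30.0
```

Emit:
step_arm --targets '[[[0.016,0.02,-0.45,-0.028,0.248,0.276,0],[0.016,0.02,-0.45,-0.028,0.248,0.276,0],[0.016,0.02,-0.4,-0.028,0.248,0.276,0],[0.016,0.02,-0.35,-0.028,0.248,0.276,0],[0.016,0.02,-0.28,-0.028,0.248,0.276,0]]]'

```text
t: 32.95
ee_pos: [494.1, 226.6, 216.8]
orientation: [3.04, 0.634, -0.213]
ft_force: [-0.3, -0.2, -1.7]
width: 19.9
grasp_force: 30.0
```

Emit:
step_arm --targets '[[[0,0,-0.06,0,0,0,0],[0,0,-0.06,0,0,0,0],[0,0,-0.06,0,0,0,0],[0,0,-0.02,0,0,0,0],[0,0,0,0,0,0,0]]]'

```text
t: 33.58
ee_pos: [494.0, 226.8, 207.9]
orientation: [3.041, 0.632, -0.21]
ft_force: [-0.7, 0.2, -2.5]
width: 19.8
grasp_force: 30.0
```

Emit:
step_arm --targets '[[[0,0,-0.02,0,0,0,0],[0,0,-0.02,0,0,0,0],[0,0,0,0,0,0,0],[0,0,0,0,0,0,0],[0,0,0,0,0,0,0]]]'

```text
t: 34.2
ee_pos: [493.9, 226.8, 205.7]
orientation: [3.041, 0.632, -0.211]
ft_force: [0.1, 0.1, -2.0]
width: 19.8
grasp_force: 30.0
```

Emit:
step_arm --targets '[[[0,0,-0.03,0,0,0,0],[0,0,0,0,0,0,0],[0,0,-0.03,0,0,0,0],[0,0,0,0,0,0,0],[0,0,0,0,0,0,0]]]'

```text
t: 34.83
ee_pos: [494.0, 226.8, 202.7]
orientation: [3.041, 0.632, -0.211]
ft_force: [-0.1, 0.1, -1.4]
width: 20.0
grasp_force: 30.0
```

Emit:
step_arm --targets '[[[0,0,-0.03,0,0,0,0],[0,0,0,0,0,0,0],[0,0,-0.03,0,0,0,0],[0,0,0,0,0,0,0],[0,0,0,0,0,0,0]]]'

```text
t: 35.45
ee_pos: [494.0, 226.8, 199.7]
orientation: [3.041, 0.632, -0.211]
ft_force: [-0.5, -0.4, -1.5]
width: 19.8
grasp_force: 30.0
```

```bash
python3 -c "
from workcell import readout
import numpy as np
o=readout.get_obs();print(np.round(o['ft_force'],1),np.round(o['moment'],2))"
```

```text
[-0.5 -0.4 -1.5] [ 0.01  0.11 -0.04]
```

Emit:
step_arm --targets '[[[0,0,-0.03,0,0,0,0],[0,0,0,0,0,0,0],[0,0,-0.03,0,0,0,0],[0,0,-0.03,0,0,0,0],[0,0,0,0,0,0,0]]]'

```text
t: 36.08
ee_pos: [493.4, 226.6, 195.9]
orientation: [3.04, 0.632, -0.214]
ft_force: [-5.1, -2.4, 10.9]
width: 19.6
grasp_force: 30.0
```

```bash
python3 - <<'E'
from look import *
o=readout.get_obs();print(np.round(o['ft_force'],1),np.round(o['moment'],2))
d=get_image("scene");h=cv2.cvtColor(d["pixels"],cv2.COLOR_RGB2HSV)
m=((h[...,0]<22)&(h[...,1]>90)&(h[...,2]>50)).astype(np.uint8)
for y in range(196,246,2): print(y,''.join('#' if v else '.' for v in m[y,268:325]))
E
```

```text
[-5.1 -2.4 10.9] [-0.3   0.79 -0.05]
196 .............#######...######..#.........................
198 .............###############...#.........................
200 .##................#########.............................
202 .####.........#####..............####....................
204 ..##...........#############.............................
206 ..##...............##...##########.......................
208 ...................#.....................................
210 ...............................#.........#####...........
212 ...................####........#.........####............
214 ...................###...#####..######...####............
216 ...................##.....####.#######...................
218 ...................##.....####.########..................
220 ...................##....####..########..................
222 ...................##..################..................
224 ....................########..#########..................
226 ...................##########.#######....................
228 ...................#########.............................
230 ..................###########............................
232 .................#######.................................
234 ...............#######...................................
236 .............########....................................
238 ............########.....................................
240 .............######......................................
242 ..............####.......................................
244 .........................................................
```

Emit:
step_arm --targets '[[[0,0,0.02,0,0,0,0],[0,0,0,0,0,0,0.25],[0,0,0,0,0,0,0.5],[0,0,0,0,0,0,0.6],[0,0,0,0,0,0,0.6]]]'

```text
t: 36.75
ee_pos: [494.0, 226.8, 196.1]
orientation: [3.041, 0.632, -0.211]
ft_force: [0.5, -0.2, 1.4]
width: 48.1
grasp_force: 0.0
```

Emit:
step_arm --targets '[[[0,0,0,0,0,0,0.7],[0.038,0.017,0.3,0,0,0,0.7],[0.038,0.017,0.3,0,0,0,0.7],[0.05,0.022,0.4,0,0,0,0.7],[0.05,0.022,0.4,0,0,0,0.7]]]'

```text
t: 37.38
ee_pos: [503.1, 230.8, 268.1]
orientation: [3.041, 0.632, -0.209]
ft_force: [-0.6, -0.4, -0.5]
width: 61.9
grasp_force: 0.0
```

Emit:
step_arm --targets '[[[-0.1,0.2,0.6,0,0,0,0.7],[-0.2,0.4,0.6,0,0,0,0.7],[-0.3,0.5,0.4,0,0,0,0.7],[-0.3,0.5,0.2,0,0,0,0.7],[-0.3,0.5,0,0,0,0,0.7]]]'

```text
t: 38.0
ee_pos: [442.5, 336.6, 358.8]
orientation: [3.042, 0.633, -0.206]
ft_force: [-1.0, -0.1, 0.4]
width: 61.9
grasp_force: 0.0
```

```bash
python3 - <<'E'
from look import *
d=get_image("top");h=cv2.cvtColor(d["pixels"],cv2.COLOR_RGB2HSV)
m=((h[...,0]<22)&(h[...,1]>90)&(h[...,2]>60)).astype(np.uint8)
for y in range(186,244,3): print(y,''.join('#' if v else '.' for v in m[y,276:325]))
q=m*(h[...,2]>165).astype(np.uint8);q[:,330:]=0;q[:,:270]=0;q[:180]=0
k,l,st,ce=cv2.connectedComponentsWithStats(q);i=1+st[1:,4].argmax();print(st[i],ce[i],onz(d,*ce[i],84))
look()
for y in range(194,207): print(y,' '.join("%3d"%(h[y,x,2] if h[y,x,1]>110 else 0) for x in range(350,370)))
E
```

```text
186 .................................................
189 .........###########.............................
192 .......################..........................
195 .......#################.........................
198 ........#################........................
201 ..........##############.........................
204 ...............########..........................
207 ..................#######........................
210 ...................#######.......................
213 .....................######......................
216 ......................#######....................
219 ........................######...................
222 .........................######..................
225 ..........................######.................
228 ............................######...............
231 .............................######..............
234 ...............................######............
237 ...............................######............
240 .................................................
243 .................................................
[283 187  16  15 188
[... 564 characters left out ...]
 198 188   0   0   0   0   0
199   0   0   0   0   0   0 179 177 166 149 149 163 176 181 175   0   0   0   0   0
200   0   0   0   0 164 180 192 191 175 152 146 155 166 170 170   0   0   0   0   0
201   0   0   0   0 168 190 203 202 182 160 153 165 176 179 174   0   0   0   0   0
202   0   0   0   0 166 187 200 196 178 160 164 181 195 195 189   0   0   0   0   0
203   0   0   0   0 161 175 186 181 166 155 163 188 202 203 193   0   0   0   0   0
204   0   0   0   0   0   0 171 171   0 152 161 180 195 196 189   0   0   0   0   0
205   0   0   0   0   0   0   0   0   0   0   0 168 177 181 177   0   0   0   0   0
206   0   0   0   0   0   0   0   0   0   0   0   0   0   0   0   0   0   0   0   0
```

Emit:
step_arm --targets '[[[0,0,0,0,0,0,0.7],[0,0,0,0,0,0,0.7],[0,0,0,0,0,0,0.7],[0,0,0,0,0,0,0.7],[0,0,0,0,0,0,0.7]]]'

```text
t: 38.78
ee_pos: [442.9, 335.5, 356.1]
orientation: [3.041, 0.632, -0.211]
ft_force: [0.4, 0.7, 0.2]
width: 61.5
grasp_force: 0.0
```

```bash
python3 -c "
from workcell import ctrl
print(ctrl.close_job())"
```

```text
the job is handed in; nothing more can be done
None
```

I handed the job in at about 39 s: in the last pictures the cup stands under the chute with three sweets in it and the mallet is back on the worktop, let go. The hand-in gave no verdict, and I did not measure the pins springing back or the bystanders' positions.

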